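Hold the nut mill's bayonet lid at pulse over the chocolate dish

ROBOT

A 6-joint arm with a two-finger parallel gripper is mounted at the origin on the work surface. World frame = base frame: x ahead of the robot, y to its left, z up, the work surface at z = 0. Lengths are in m, angles in rad, forces in N, time in s.
With the tool pointing down it reaches from about 0.425 to 0.95 m from the base axis. Payload 3.5 kg.
Tool frame: the origin (TCP) lies on the mounting face of the last link; the fingertips stand 173 mm ahead of it and the grasp point (between the pads) lies 155 mm ahead of it; z points along the fingers, x is the direction in which the jaws open and shut, and the axes are right-handed (so a half turn about z gives the same grasp; the last joint's range is limited). The gripper opens to 85 mm and grips with 20 to 120 N. Pads are 22 mm wide; open, the fingers measure 114 mm over their backs; the gripper's body (76 mm by 85 mm) begins 54 mm behind the grasp point. The pads swing forward as they close: fully open they stand 13 mm farther back than shut.
Start: joints at [-1.496, 0.286, 1.577, -0, 1.279, -0.15], TCP at [0.15, -0.658, 0.405] pointing down, gripper open.
Joint ranges: [-2.77, 2.77], [-0.9, 2.22], [0.21, 2.48], [-1.53, 4.67], [0.24, 2.81], [-2.84, 2.84]. Speed limits (rad/s): [2.79, 2.79, 3.14, 3.14, 3.14, 3.14].

INTERFACE

Orientations are given as a unit quaternion [x, y, z, w].
In Python, from plant import get_state, read_camera, sign_off gives the robot as it stands.
- The arm moves only by the shell command python3 -m jog 'ROWS' [FORCE]. ROWS is JSON, a list of rows, each an object of numbers: "grip": the closure, from 0 (fully open) to 1 (shut); "x", "y", "z": the shift along the tool's x, y, z in mm; "rx", "ry", "rz": the turn, a rotation vector about the tool's x, y, z in degrees. A call has 1 to 8 rows; each row shifts and turns the commanded pose from where the row before left it, along the tool's axes as they then stand; what a row does not reach is not made up. A row lasts 1/12 s, in which the tool goes at most 41.7 mm and 7.16 degrees, less where a joint would pass 70% of its speed; a pose out of reach is approached as far as the arm can. A call with a gripper value outside its range is refused whole. The fingers move at their own pace and stop on an object; FORCE is the grip in N (left out, the last holds). Time passes only in rows, so rows that do not move let the fingers close. It gives the time, the measured TCP pose, the force and the opening at its end, in the units of the state.
- get_state(): the state, without advancing time (a new reading comes with each control period).
- read_camera(name): name is "scene" or "top"; returns a dict with "frame" (384x512x3 uint8, red, green, blue), "intrinsics" (3x3 intrinsics, pixels), "k1" (the pictures are not rectified: a ray, as slopes to the right and down, at radius r is drawn at 1 + k1 r^2 times it, then the intrinsics apply), "R" (3x3) and "t" (3): a world point X has camera coordinates R X + t. Camera axes: x right, y down, z forward; pixel columns grow to the right and rows downward; lengths in m; the calibration is good to about 2 mm. A picture is of the moment at which its call begins. There is no depth.
- sign_off(): hands the job in, once; it reports no verdict.
The state is a dict: "time": time; "qpos": joint angles; "dq": joint speeds; "joint_efforts": joint torques, N m; "eef_pos": TCP position; "tcp_rot": TCP orientation; "contact_force": force on the tool from outside, world axes, zero at the start; "wrist_torque": the same for the moment, N m; "opening": opening from 0.0 (shut) to 1.0 (fully open).
Only numpy, scipy, OpenCV 4.12 (cv2) and the standard library are available. Lean on these libraries where they do the work, as an engineer would, in place of code of your own. Each camera call takes 0.05 s, during which the arm holds its last target.

TASK

Top the chocolate with chopped nuts: first slide the white dish with the chocolate tablet along the counter, without lifting it, until it is centred under the nut mill's spout. Then fit the mill's bayonet lid into the collar on top of the mill, lugs down through the two slots until the flange sits flat, and twist it clockwise (seen from above) against its spring to the single-rib pulse mark, half-way to lock; never push it over the lock click. Finish while still holding the lid's grip there, letting nothing go, and leave the other things on the counter where they are.

Things in the scene. Friction and masses are not known exactly. Their poses are not given: they have to be found in the camera images.
- dish_centre (a point): Centre (12 mm above the counter) of the loose white mould dish: square, 140 x 140 mm, 24 mm high, upright outer walls 5 mm thick, a brown chocolate tablet (96 x 72 mm, top 16 mm above the counter) in its middle; 0.35 kg, slides flat. Its x and y axes are parallel to its sides. It starts to the left (+y) of the spout.
- spout (a point): Middle of the round outlet of the nut mill's spout, 80 mm above the counter; end pipe 43 mm across, running up to 125 mm. The spout reaches out 135 mm from the mill's vertical axis to the mill's +y. Below it the counter is free: the mill's housing begins 115 mm from the outlet's axis. Axes as mill.
- mill: White and aluminium nut mill, fixed, in another spot and yaw each time; origin on the counter on its vertical axis, z up, +y towards its spout. Base 130 mm (x) from y -80 to 20 mm; above it a round hopper ending in the black bayonet collar. Nothing above the collar's rim.
- collar (a point): Centre of the grey top rim of the black collar, 215 mm above the counter, on the mill's vertical axis, axes as mill; outside 107 mm across. The rim is a 5 mm thick lip around a 78 mm hole; two slots, 15 mm wide, cut the lip at +x and -x and let the lid's lugs down into the channel under the lip.
- pulse_mark (a point): Top of the single raised rib on the collar's outside, 58 mm from its axis: the pulse mark, 40 degrees (0.70 rad) clockwise from the +x slot seen from above. Other marks: a pair of small ribs flanks each slot (insert), a round pip stands 81 degrees clockwise (locked). The same marks repeat on the opposite side.
- lid_grip (a point): Middle of the bar grip of the mill's loose bayonet lid (the only lid with a bar), 0.14 kg, right way up on the counter left or right of the mill. Black bar: 60 mm long (lid's x), 14 mm wide (y), 32 mm high (z up). This point is 16 mm above the flange's top, 35 mm above the plug's underside; seated, 21 mm above collar. The same turned half round.
- lid: The same lid, origin under its plug, axes as lid_grip. Steel flange 94 mm across, 5 mm thick; below it a plug 73 mm across, 14 mm deep; at its foot two lugs, 8 mm wide, 6 mm high, stick out to 43 mm from the axis at +x and -x, in line with the bar. Seated, the flange lies on the collar's rim and the lugs turn under the lip with 2 mm play.
- switch_ring (a joint): Sprung switch ring in the collar, turned clockwise by the seated lid's lugs after 0.08 rad free turn: 0 rad at rest, about 0.6 with the lid at the pulse mark (lid turned 0.70). The spring turns a released lid back (0.07 N m at rest, 0.12 at pulse). Lock pawls resist from about 1.1 rad of lid turn; past about 1.2 (ring 1.12) they click and lock.
- jar_a: Bystander: glass topping jar with steel shaker lid, 82 mm across, 100 mm high; origin under its centre. It stands on the side of the mill where the lid is not.
- jar_b: Bystander: glass topping jar with steel shaker lid, 82 mm across, 100 mm high, beyond the dish; origin under its centre.
- jar_c: Bystander: small glass jar with steel lid, 70 mm across, 70 mm high, on the robot's side of the mill; origin under its centre.
- bowl: Bystander: steel bowl, 100 mm across, 45 mm high, beyond the dish; origin under its centre.
- jar_lid: Bystander: flat steel shaker lid of a jar, 82 mm across, 20 mm high, no bar on it; origin under its centre.
- spatula: Bystander: steel spatula, 240 mm long, wooden handle, lying flat on the far side of the mill; origin under its middle.
- scoop: Bystander: small aluminium scoop with a wooden handle, 175 mm long, lying at the far left; origin under its middle.
Things that resemble listed ones, but are neither listed nor needed, are in the scene too. What is shaped like the lid but blue is not meant. What is shaped like the part that bears dish_centre but yellow is not meant.

How it is judged:
On the way, in this order (a step that is already met when the one before it is completed fails the run):
1. the dish stands flat and still, centred under the spout within 30 mm, no finger on it (horizontal distance between dish_centre and spout below 0.03 m and height (world z) of dish_centre below 0.016 m and angle between dish_centre's own z axis and vertical below 0.05 rad and linear speed of dish below 0.02 m/s and contact force between the arm and dish below 0.5 N), for 0.2 s.
2. the lid sits flat on the collar with its lugs down through the slots (z of lid_grip in the frame of collar between 0.016 and 0.026 m and horizontal distance between lid_grip and collar below 0.006 m and angle between lid_grip's own z axis and vertical below 0.08 rad), for 0.2 s.
At the end, for the whole second after the job is handed in: Dish flat, its centre within 30 mm of the spout's axis; lid flat in the collar, turned 40 degrees clockwise from the slots (within 11), still, its lugs holding the sprung ring there, and the fingers still gripping it (over 1 N) (all of step 2 and horizontal distance between dish_centre and spout below 0.03 m and height (world z) of dish_centre below 0.016 m and angle between the x axis of lid_grip and the x axis of collar, either way round between 0.5 and 0.9 rad and value of joint switch_ring between 0.36 and 0.92 rad and angular speed of lid below 0.15 rad/s and contact force between the fingers and lid above 1 N); the arm keeps its last pose, push and grip.
It fails at once if the lid is pushed over the lock click (switch ring past 1.12 rad) (value of joint switch_ring above 1.12 rad).
It fails at once if the dish is lifted (15 mm) or tipped (height (world z) of dish_centre above 0.027 m or angle between dish_centre's own z axis and vertical above 0.2 rad).
It fails at once if a bystander is moved by more than 30 mm or knocked over (distance of any of jar_a, jar_b, jar_c, bowl, jar_lid, spatula, scoop from where it was at the start of the episode above 0.03 m or angle between any of jar_a, jar_b, jar_c, bowl, jar_lid, spatula, scoop's own z axis and vertical above 0.4 rad).
It also fails if it takes over 72 s, if anything falls off the work surface, if the arm or the gripper's body presses on something with over 40 N, if the wrist force passes 120 N, or if a joint passes its speed limit or range.

## Working session

There is one attempt and no reset: what is moved stays moved. The work goes in short steps, Python scripts to look and compute and a shell command to move; the robot and the scene stay as the last step left them, time stands still between calls to the robot, and variables do not carry over. Pictures are saved under pics/ and viewed, and the job is handed in when it is done.

```bash
ls; mkdir -p pics; cat > h.py <<'E'
import numpy as np, cv2
from plant import get_state, read_camera
def snap(name,fn):
    c=read_camera(name); cv2.imwrite(fn,cv2.cvtColor(c['frame'],cv2.COLOR_RGB2BGR))
    np.savez(fn.replace('.png','.npz'),**{k:np.array(v) for k,v in c.items()})
    return c
def load(fn): return np.load(fn)
def ray(c,u,v):
    K=np.array(c['intrinsics']);k1=float(c['k1'])
    d=np.array([(u-K[0,2])/K[0,0],(v-K[1,2])/K[1,1]]); s=d.copy()
    for _ in range(20): s=d/(1+k1*(s@s))
    R=np.array(c['R']);t=np.array(c['t'])
    return -R.T@t, R.T@np.array([s[0],s[1],1])
def at(c,u,v,z):
    o,d=ray(c,u,v); return o+d*(z-o[2])/d[2]
def proj(c,X):
    K=np.array(c['intrinsics']);p=np.array(c['R'])@np.array(X,float)+np.array(c['t']);s=p[:2]/p[2]
    s=s*(1+float(c['k1'])*(s@s)); return K[0,0]*s[0]+K[0,2],K[1,1]*s[1]+K[1,2]
def crop(fn,u0,v0,w,h,k,out):
    im=cv2.imread(fn)[v0:v0+h,u0:u0+w]; cv2.imwrite(out,cv2.resize(im,None,fx=k,fy=k,interpolation=cv2.INTER_CUBIC))
E
python3 - <<'E'
from h import *
for n in('scene','top'):
    c=snap(n,f'pics/{n}0.png'); print(n,c['intrinsics'],c['k1'],-np.array(c['R']).T@c['t'],c['R'])
print(get_state())
E
```

```text
pics
scene [[354.72433992   0.         250.69197892]
 [  0.         354.72433992 186.64525862]
 [  0.           0.           1.        ]] -0.10079135454697052 [1.20655326 0.09870333 0.79377069] [[-0.13643722  0.99056608 -0.01279573]
 [ 0.70588177  0.08814698 -0.70282362]
 [-0.69506533 -0.10492357 -0.71124906]]
top [[439.12548914   0.         263.77896898]
 [  0.         439.12548914 196.41536401]
 [  0.           0.           1.        ]] -0.11793196052893147 [ 0.37521314 -0.0030421   1.30948578] [[-0.01874993 -0.99976044  0.01129141]
 [-0.98733196  0.01673481 -0.15778323]
 [ 0.15755647 -0.01410679 -0.98740921]]
{'time': 0.1, 'qpos': array([-1.49599665e+00,  2.87136870e-01,  1.57801727e+00,  6.57766691e-07,
        1.27862044e+00, -1.49996567e-01]), 'dq': array([-0.00049303, -0.00220042, -0.00198747, -0.00181125,  0.0012762 ,
        0.00061075]), 'joint_efforts': array([ 1.05577263e-03, -4.07299626e+01, -2.93699259e+01, -1.28050665e-04,
        3.44049164e-03, -1.49673417e-05]), 'eef_pos': array([ 0.15047734, -0.65778887,  0.40345245]), 'tcp_rot': array([ 7.81954633e-01, -6.23334389e-01, -7.41653011e-04, -8.00093167e-04]), 'contact_force': array([-0.10807737,  0.28934069,  0.60384568]), 'wrist_torque': array([ 0.00735768,  0.02633535, -0.04789444]), 'opening': 0.998111461593614}
```

View pics/scene0.png

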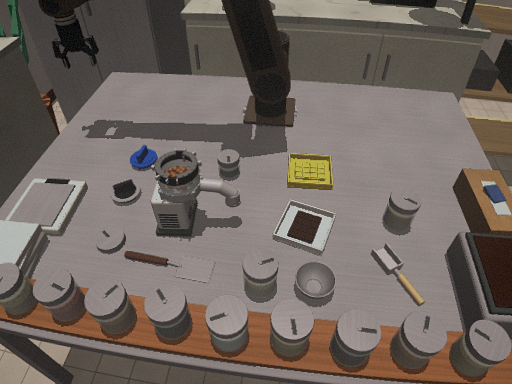

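View pics/top0.png

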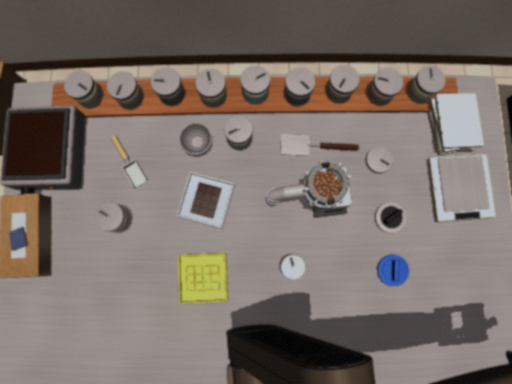

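```bash
python3 - <<'E'
from h import *
crop('pics/top0.png',250,140,170,120,4.6,'pics/c1.png')
crop('pics/scene0.png',95,130,170,120,4.6,'pics/c2.png')
crop('pics/top0.png',160,155,130,90,6,'pics/c3.png')
crop('pics/scene0.png',260,190,90,70,8,'pics/c4.png')
E
```

```text
(no output)
```

View pics/c1.png

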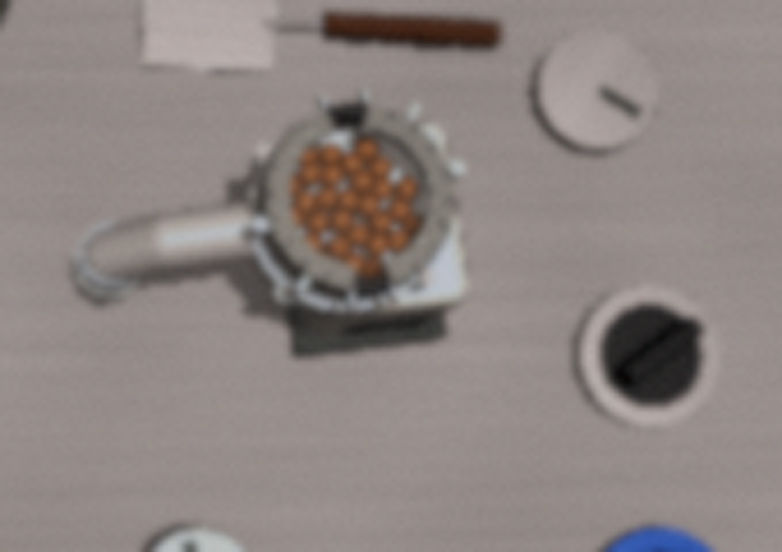

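View pics/c2.png

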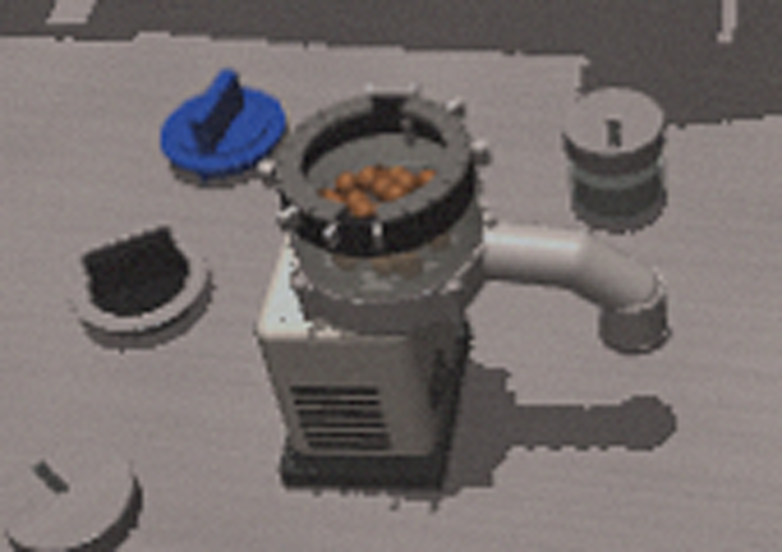

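View pics/c3.png

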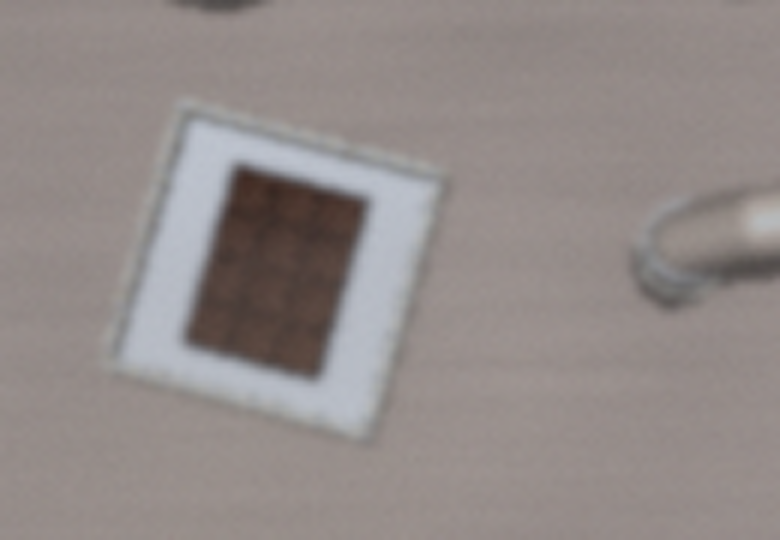

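View pics/c4.png

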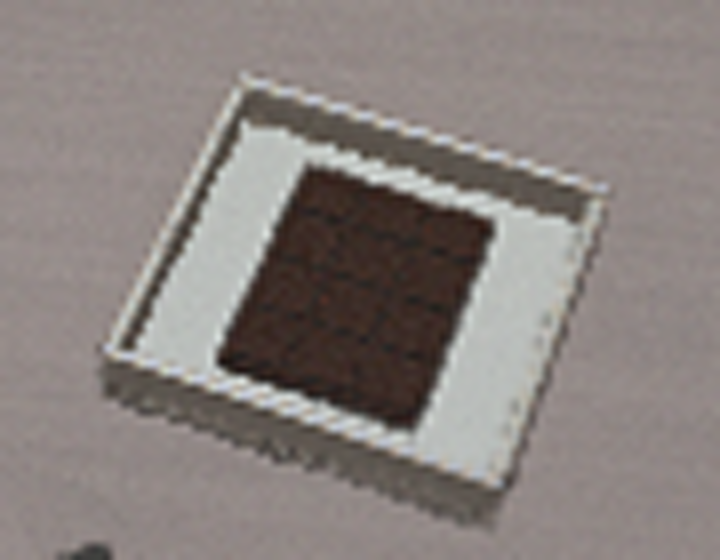

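```bash
python3 - <<'E'
from h import *
T=load('pics/top0.npz');S=load('pics/scene0.npz')
def pc(U,V,k,u0,v0): return (U+.5)/k-.5+u0,(V+.5)/k-.5+v0
c3=lambda U,V:pc(U,V,6,160,155)
c4=lambda U,V:pc(U,V,8,260,190)
c1=lambda U,V:pc(U,V,4.6,250,140)
c2=lambda U,V:pc(U,V,4.6,95,130)
for c,f,pts in((T,c3,[(183,100),(448,172),(370,440),(108,368)]),(S,c4,[(242,75),(608,187),(500,487),(104,352)])):
    P=np.array([at(c,*f(*p),.024)[:2] for p in pts]); print('dish',P.mean(0),P.round(3).tolist(),[np.linalg.norm(P[i]-P[i-1]).round(3) for i in range(4)])
a=at(T,*c1(348,112),.215);b=at(T,*c1(372,280),.215);print('slots T',a,b,(a+b)/2,np.linalg.norm(a-b),np.arctan2(*(a-b)[[1,0]]))
a=at(S,*c2(393,100),.215);b=at(S,*c2(352,222),.215);print('slots S',a,b,(a+b)/2,np.linalg.norm(a-b))
print('spout tip T',at(T,*c1(103,280),.08),at(S,*c2(634,330),.08))
# lid bar ends top z=.051 ; flange circle center z=.019
a=at(T,*c1(690,325),.051);b=at(T,*c1(625,378),.051);print('bar',a,b,(a+b)/2,np.linalg.norm(a-b))
print('flange',at(T,*c1(648,356),.019))
a=at(S,*c2(85,262),.051);b=at(S,*c2(167,232),.051);print('barS',a,b,(a+b)/2,np.linalg.norm(a-b),np.arctan2(*(a-b)[[1,0]]))
E
```

```text
dish [0.57431329 0.15074481] [[0.66, 0.198], [0.622, 0.066], [0.489, 0.105], [0.526, 0.234]] [np.float64(0.139), np.float64(0.138), np.float64(0.138), np.float64(0.134)]
dish [0.57619996 0.15378253] [[0.49, 0.107], [0.529, 0.239], [0.662, 0.201], [0.623, 0.068]] [np.float64(0.138), np.float64(0.138), np.float64(0.139), np.float64(0.139)]
slots T [ 0.63152089 -0.17802629  0.215     ] [ 0.53657814 -0.18734004  0.215     ] [ 0.58404952 -0.18268316  0.215     ] 0.09539848749979027 0.09778571287636705
slots S [ 0.53716526 -0.18417893  0.215     ] [ 0.63534526 -0.17812124  0.215     ] [ 0.58625526 -0.18115009  0.215     ] 0.09836670108391876
spout tip T [ 0.55935155 -0.04366997  0.08      ] [ 0.5709047  -0.04822627  0.08      ]
bar [ 0.5281674  -0.41850731  0.051     ] [ 0.49520091 -0.37408225  0.051     ] [ 0.51168415 -0.39629478  0.051     ] 0.05532066316424462
flange [ 0.51228849 -0.39967853  0.019     ]
barS [ 0.53172876 -0.42237674  0.051     ] [ 0.49794371 -0.37788152  0.051     ] [ 0.51483624 -0.40012913  0.051     ] 0.055868186552247116 -0.9213721190920087
```

```bash
cat > ov.py <<'E'
from h import *
def circ(cx,cy,z,r,n=60): return [(cx+r*np.cos(a),cy+r*np.sin(a),z) for a in np.linspace(0,2*np.pi,n)]
def draw(c,fn,polys,u0,v0,w,h,k,out):
    im=cv2.cvtColor(c['frame'],cv2.COLOR_RGB2BGR)[v0:v0+h,u0:u0+w]; im=cv2.resize(im,None,fx=k,fy=k,interpolation=cv2.INTER_CUBIC)
    for P,col in polys:
        q=np.array([proj(c,X) for X in P]); q=((q-[u0,v0]+.5)*k-.5)
        if len(P)==1: cv2.circle(im,tuple(int(x) for x in q[0]),3,col,-1)
        else: cv2.polylines(im,[np.round(q*8).astype(int).reshape(-1,1,2)],False,col,1,cv2.LINE_AA,3)
    cv2.imwrite(out,im)
def mill(mx,my,yaw):
    f=lambda x,y,z:(mx+x*np.cos(yaw)-y*np.sin(yaw),my+x*np.sin(yaw)+y*np.cos(yaw),z)
    L=[(circ(mx,my,.215,.0535),(0,255,0)),(circ(mx,my,.215,.039),(0,255,0))]
    for s in(1,-1):
        for e in(-.0075,.0075): L.append(([f(s*.039,e,.215),f(s*.0535,e,.215)],(0,0,255)))
        a=-.698; L.append(([f(s*.058*np.cos(a),s*.058*np.sin(a),.215)],(255,0,255)))
    sp=f(0,.135,.08); L.append((circ(*sp,.0215),(255,255,0))); L.append((circ(sp[0],sp[1],.125,.0215),(255,255,0)))
    L.append(([f(*p,0) for p in[(.065,-.08),(.065,.02),(-.065,.02),(-.065,-.08),(.065,-.08)]],(0,255,255)))
    return L
def lid(x,y,yaw,z0=0):
    f=lambda a,b,z:(x+a*np.cos(yaw)-b*np.sin(yaw),y+a*np.sin(yaw)+b*np.cos(yaw),z+z0)
    return [(circ(x,y,z0+.019,.047),(0,255,0)),([f(*p,.051) for p in[(.03,-.007),(.03,.007),(-.03,.007),(-.03,-.007),(.03,-.007)]],(0,0,255))]
def dish(x,y,yaw):
    f=lambda a,b,z:(x+a*np.cos(yaw)-b*np.sin(yaw),y+a*np.sin(yaw)+b*np.cos(yaw),z)
    s=.07; return [([f(*p,z) for p in[(s,-s),(s,s),(-s,s),(-s,-s),(s,-s)]],(0,0,255)) for z in(.024,0)]
E
python3 - <<'E'
from ov import *
T=load('pics/top0.npz');S=load('pics/scene0.npz')
P=mill(.585,-.182,.09)+lid(.513,-.398,-.925)
draw(T,0,P,250,140,170,120,4.6,'pics/o1.png')
draw(S,0,P,95,130,170,120,4.6,'pics/o2.png')
E
```

```text
(no output)
```

View pics/o1.png

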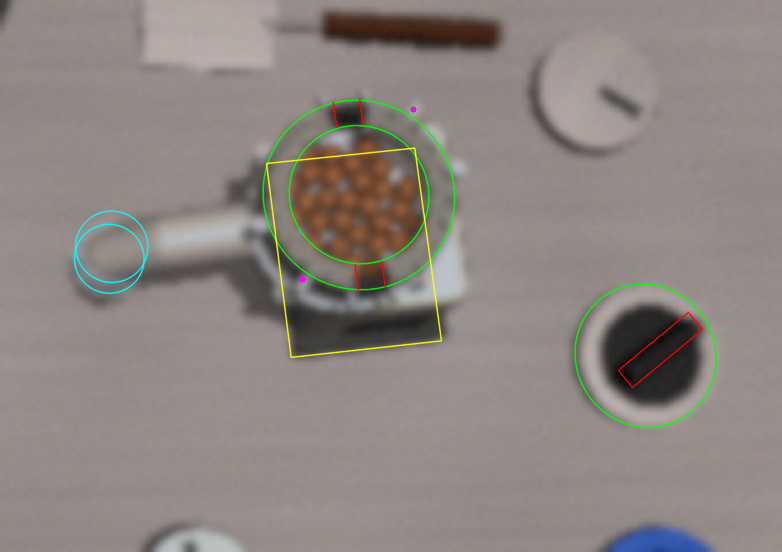

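View pics/o2.png

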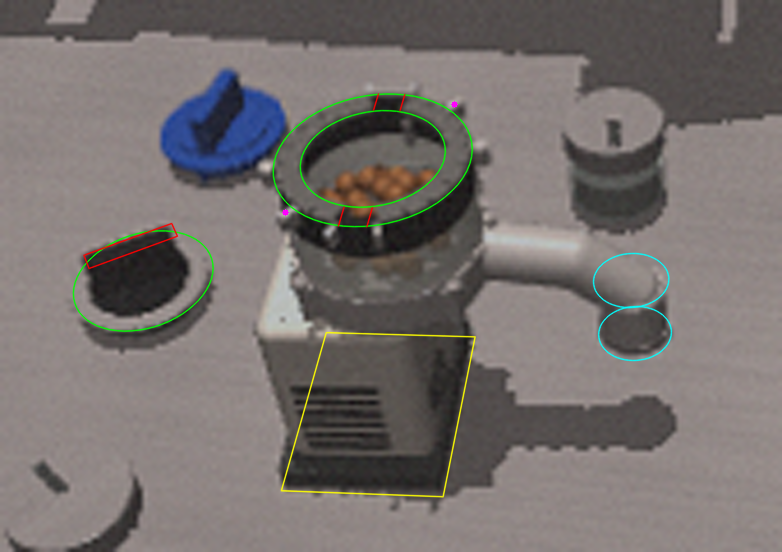

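```bash
cat >> h.py <<'E'
from scipy.spatial.transform import Rotation as Ro
def th():
    X=Ro.from_quat(get_state()['tcp_rot']).as_matrix(); return np.arctan2(X[1,0],X[0,0])
def need(target,frm=None,q=None):
    s=get_state(); M=Ro.from_quat(s['tcp_rot'] if q is None else q).as_matrix(); d=np.array(target)-(s['eef_pos'] if frm is None else np.array(frm))
    v=M.T@d*1000; n=int(np.ceil(np.linalg.norm(v)/41)); return v.round(1),n,(v/max(n,1)).round(1)
def show():
    s=get_state(); M=Ro.from_quat(s['tcp_rot']).as_matrix()
    print('t',round(s['time'],2),'p',s['eef_pos'].round(4),'th',round(th(),4),'tilt',M[:2,2].round(4),'F',s['contact_force'].round(1),'T',s['wrist_torque'].round(2),'op',round(s['opening'],3),'q',s['qpos'].round(2))
E
python3 - <<'E'
from h import *
T=load('pics/top0.npz')
print('jar_c',at(T,292,267,.07),'jars',at(T,238,130,.1),at(T,196,138,.045),'blue',at(T,394,270,.03), 'jarlid', at(T,379,160,.02),'ylw',at(T,203,278,.02))
print(need([.45,-.15,.405],[.15,-.658,.405])); print(need([.565,.225,.405],[.45,-.15,.405]))
E
```

```text
jar_c [ 0.37163407 -0.09597633  0.07      ] jars [0.76216556 0.04993359 0.1       ] [0.75722214 0.17817412 0.045     ] blue [ 0.35509579 -0.39792714  0.03      ] jarlid [ 0.68751512 -0.37511745  0.02      ] ylw [0.34425658 0.15938519 0.02      ]
(array([-428.3, -405.7,    1.1]), 15, array([-28.6, -27. ,   0.1]))
(array([-339.9, -195.7,    0.8]), 10, array([-34. , -19.6,   0.1]))
```

```bash
python3 -m jog '[{"x":-28.6,"y":-27},{"x":-28.6,"y":-27},{"x":-28.6,"y":-27},{"x":-28.6,"y":-27},{"x":-28.6,"y":-27},{"x":-28.6,"y":-27},{"x":-28.6,"y":-27},{"x":-28.6,"y":-27}]'; python3 -m jog '[{"x":-28.6,"y":-27},{"x":-28.6,"y":-27},{"x":-28.6,"y":-27},{"x":-28.6,"y":-27},{"x":-28.6,"y":-27},{"x":-28.6,"y":-27},{"x":-28.6,"y":-27},{"x":-34,"y":-19.6}]';  python3 -m jog '[{"x":-34,"y":-19.6},{"x":-34,"y":-19.6},{"x":-34,"y":-19.6},{"x":-34,"y":-19.6},{"x":-34,"y":-19.6},{"x":-34,"y":-19.6},{"x":-34,"y":-19.6},{"x":-34,"y":-19.6}]'; python3 -m jog '[{"rz":7.15,"grip":0.76},{"rz":7.15,"grip":0.76},{"rz":7.15,"grip":0.76},{"rz":7.15,"grip":0.76},{"grip":0.76},{"grip":0.76},{"grip":0.76}]' 25; python3 -c "
from h import *
show(); print(need([.565,.225,.3])); snap('scene','pics/s1.png'); snap('top','pics/t1.png')"
```

```text
t 0.1 p [ 0.1505 -0.6578  0.4035] th -1.346 tilt [-0.0002  0.0022] F [-0.1  0.3  0.6] T [ 0.01  0.03 -0.05] op 0.998 q [-1.5   0.29  1.58  0.    1.28 -0.15]
(array([-768. , -600.8,  105.3]), 24, array([-32. , -25. ,   4.4]))$[0]: bad value
$[0]: bad value
$[0]: bad value
$[0]: bad value
```

```bash
python3 -m jog '[{"x":-28.6,"y":-27,"z":0,"rx":0,"ry":0,"rz":0,"grip":0}]'; python3 -m jog '[{"x":-28.6,"y":-27.0,"grip":0.0}]'
```

```text
time: 0.28
eef_pos: [0.1677, -0.627, 0.4033]
tcp_rot: [0.781, -0.625, -0.0, 0.001]
contact_force: [1.1, 1.1, -0.3]
opening: 1.001$[0]: bad value
```

```bash
python3 -m jog '[{"x":-28.6,"y":-27,"z":0,"rx":0,"ry":0,"rz":0,"grip":0},{"x":-28.6,"y":-27,"z":0,"rx":0,"ry":0,"rz":0,"grip":0},{"x":-28.6,"y":-27,"z":0,"rx":0,"ry":0,"rz":0,"grip":0},{"x":-28.6,"y":-27,"z":0,"rx":0,"ry":0,"rz":0,"grip":0},{"x":-28.6,"y":-27,"z":0,"rx":0,"ry":0,"rz":0,"grip":0},{"x":-28.6,"y":-27,"z":0,"rx":0,"ry":0,"rz":0,"grip":0},{"x":-28.6,"y":-27,"z":0,"rx":0,"ry":0,"rz":0,"grip":0},{"x":-28.6,"y":-27,"z":0,"rx":0,"ry":0,"rz":0,"grip":0}]'
python3 -m jog '[{"x":-28.6,"y":-27,"z":0,"rx":0,"ry":0,"rz":0,"grip":0},{"x":-28.6,"y":-27,"z":0,"rx":0,"ry":0,"rz":0,"grip":0},{"x":-28.6,"y":-27,"z":0,"rx":0,"ry":0,"rz":0,"grip":0},{"x":-28.6,"y":-27,"z":0,"rx":0,"ry":0,"rz":0,"grip":0},{"x":-28.6,"y":-27,"z":0,"rx":0,"ry":0,"rz":0,"grip":0},{"x":-28.6,"y":-27,"z":0,"rx":0,"ry":0,"rz":0,"grip":0},{"x":-34,"y":-19.6,"z":0,"rx":0,"ry":0,"rz":0,"grip":0},{"x":-34,"y":-19.6,"z":0,"rx":0,"ry":0,"rz":0,"grip":0}]'
python3 -m jog '[{"x":-34,"y":-19.6,"z":0,"rx":0,"ry":0,"rz":0,"grip":0},{"x":-34,"y":-19.6,"z":0,"rx":0,"ry":0,"rz":0,"grip":0},{"x":-34,"y":-19.6,"z":0,"rx":0,"ry":0,"rz":0,"grip":0},{"x":-34,"y":-19.6,"z":0,"rx":0,"ry":0,"rz":0,"grip":0},{"x":-34,"y":-19.6,"z":0,"rx":0,"ry":0,"rz":0,"grip":0},{"x":-34,"y":-19.6,"z":0,"rx":0,"ry":0,"rz":0,"grip":0},{"x":-34,"y":-19.6,"z":0,"rx":0,"ry":0,"rz":0,"grip":0},{"x":-34,"y":-19.6,"z":0,"rx":0,"ry":0,"rz":0,"grip":0}]'
python3 -m jog '[{"x":0,"y":0,"z":0,"rx":0,"ry":0,"rz":7.15,"grip":0.76},{"x":0,"y":0,"z":0,"rx":0,"ry":0,"rz":7.15,"grip":0.76},{"x":0,"y":0,"z":0,"rx":0,"ry":0,"rz":7.15,"grip":0.76},{"x":0,"y":0,"z":0,"rx":0,"ry":0,"rz":7.15,"grip":0.76},{"x":0,"y":0,"z":0,"rx":0,"ry":0,"rz":0,"grip":0.76},{"x":0,"y":0,"z":0,"rx":0,"ry":0,"rz":0,"grip":0.76}]' 25
python3 -c "
from h import *
show(); print(need([.565,.225,.3])); snap('scene','pics/s1.png'); snap('top','pics/t1.png')"
```

```text
time: 0.95
eef_pos: [0.3305, -0.351, 0.4046]
tcp_rot: [0.782, -0.624, 0.0, -0.0]
contact_force: [0.4, -1.1, -1.1]
opening: 1.001
time: 1.62
eef_pos: [0.4731, -0.0726, 0.4048]
tcp_rot: [0.782, -0.623, 0.0, -0.0]
contact_force: [-0.1, -0.2, 0.4]
opening: 0.998
time: 2.28
eef_pos: [0.565, 0.2277, 0.4045]
tcp_rot: [0.782, -0.623, 0.0, 0.0]
contact_force: [1.1, -0.9, 0.2]
opening: 1.001
time: 2.78
eef_pos: [0.5649, 0.2256, 0.4045]
tcp_rot: [-0.605, 0.796, 0.0, -0.0]
contact_force: [0.3, 0.1, -0.7]
opening: 0.245
t 2.78 p [0.5649 0.2256 0.4045] th -1.8419 tilt [-0.0005 -0.0001] F [ 0.3  0.1 -0.7] T [ 0.01 -0.01  0.04] op 0.245 q [ 0.21  0.14  1.75 -0.    1.25  2.06]
(array([  0.6,  -0.3, 104.5]), 3, array([ 0.2, -0.1, 34.8]))
```

```bash
python3 -m jog '[{"x":0,"y":0,"z":40,"rx":0,"ry":0,"rz":0,"grip":0.76},{"x":0,"y":0,"z":40,"rx":0,"ry":0,"rz":0,"grip":0.76},{"x":0,"y":0,"z":40,"rx":0,"ry":0,"rz":0,"grip":0.76},{"x":0,"y":0,"z":40,"rx":0,"ry":0,"rz":0,"grip":0.76},{"x":0,"y":0,"z":15,"rx":0,"ry":0,"rz":0,"grip":0.76},{"x":0,"y":0,"z":0,"rx":0,"ry":0,"rz":0,"grip":0.76},{"x":0,"y":0,"z":0,"rx":0,"ry":0,"rz":0,"grip":0.76}]'
python3 -c "
from h import *
show(); snap('scene','pics/s1.png'); snap('top','pics/t1.png'); crop('pics/s1.png',250,130,120,90,6,'pics/s1c.png')
crop('pics/t1.png',150,140,130,97,6,'pics/t1c.png')"
```

```text
time: 3.47
eef_pos: [0.5648, 0.2255, 0.229]
tcp_rot: [-0.604, 0.797, 0.0, -0.001]
contact_force: [0.1, 0.2, 1.1]
opening: 0.241
t 3.47 p [0.5648 0.2255 0.229 ] th -1.8442 tilt [-0.0019 -0.0004] F [0.1 0.2 1.1] T [-0.01 -0.02 -0.04] op 0.241 q [ 0.21  0.34  1.86 -0.    0.95  2.06]
```

View pics/s1c.png

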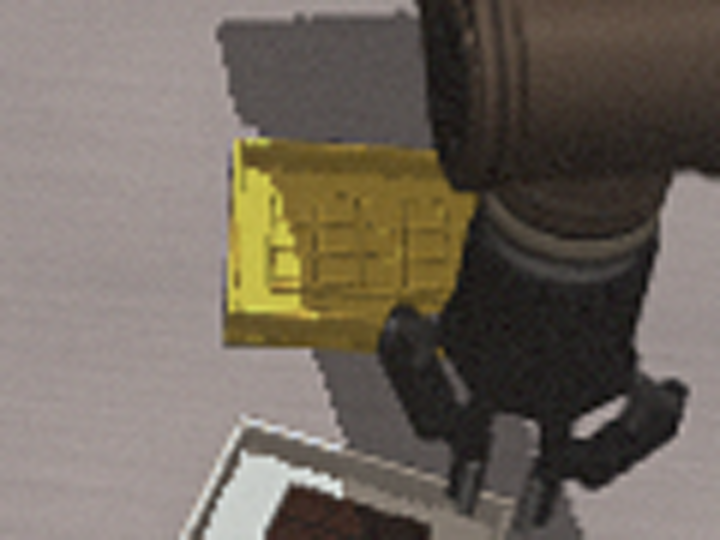

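View pics/t1c.png

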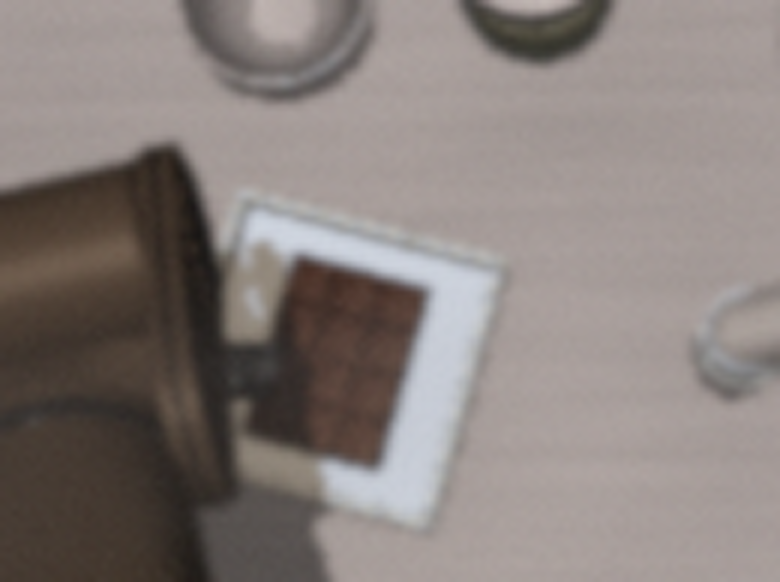

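```bash
python3 -m jog '[{"x":0,"y":18,"z":0,"rx":0,"ry":0,"rz":0,"grip":0.76},{"x":0,"y":0,"z":20,"rx":0,"ry":0,"rz":0,"grip":0.76},{"x":0,"y":0,"z":11,"rx":0,"ry":0,"rz":0,"grip":0.76},{"x":0,"y":0,"z":10,"rx":0,"ry":0,"rz":0,"grip":0.76},{"x":0,"y":0,"z":0,"rx":0,"ry":0,"rz":0,"grip":0.76},{"x":0,"y":0,"z":0,"rx":0,"ry":0,"rz":0,"grip":0.76}]'
python3 -c "
from h import *
show(); snap('scene','pics/s2.png'); snap('top','pics/t2.png'); crop('pics/s2.png',270,160,100,75,8,'pics/s2c.png')"
```

```text
time: 4.07
eef_pos: [0.548, 0.2304, 0.1888]
tcp_rot: [-0.604, 0.797, 0.0, -0.0]
contact_force: [-0.4, -0.7, -0.3]
opening: 0.242
t 4.07 p [0.548  0.2304 0.1888] th -1.8453 tilt [-0.0001 -0.0001] F [-0.4 -0.7 -0.3] T [-0.02 -0.02  0.03] op 0.242 q [ 0.23  0.38  1.9  -0.    0.86  2.07]
```

View pics/s2c.png

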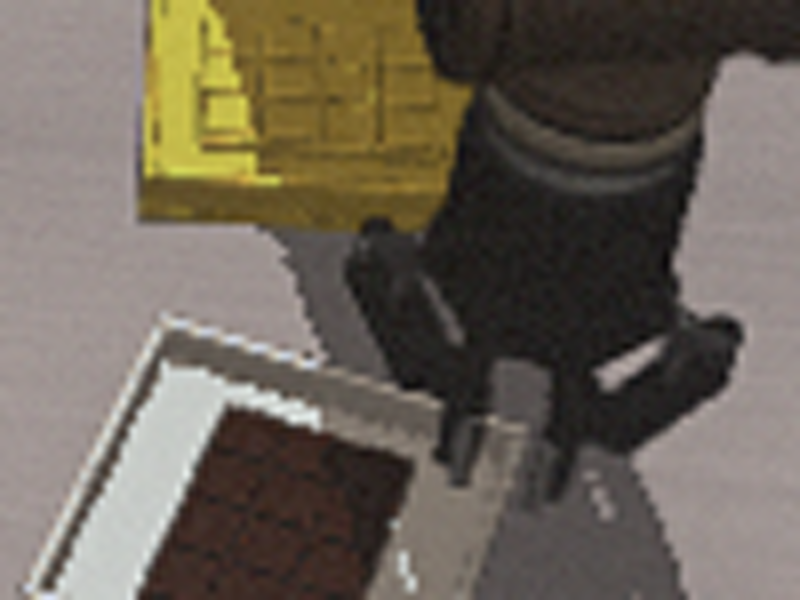

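```bash
python3 -m jog '[{"x":0,"y":0,"z":0,"rx":0,"ry":0,"rz":0,"grip":0.96},{"x":0,"y":0,"z":0,"rx":0,"ry":0,"rz":0,"grip":0.98},{"x":0,"y":0,"z":0,"rx":0,"ry":0,"rz":0,"grip":1},{"x":0,"y":0,"z":0,"rx":0,"ry":0,"rz":0,"grip":1},{"x":0,"y":0,"z":0,"rx":0,"ry":0,"rz":0,"grip":1}]' 25
python3 -c "
from h import *
show(); p=get_state()['eef_pos']; print(need(p+[-.004,-.194,0]))"
```

```text
time: 4.58
eef_pos: [0.5482, 0.2306, 0.1897]
tcp_rot: [-0.604, 0.797, -0.0, 0.001]
contact_force: [0.2, 0.3, 4.9]
opening: 0.047
t 4.58 p [0.5482 0.2306 0.1897] th -1.8452 tilt [0.002  0.0004] F [0.2 0.3 4.9] T [-0.03 -0.03  0.01] op 0.047 q [ 0.23  0.38  1.9  -0.    0.86  2.07]
(array([ 1.878e+02, -4.870e+01, -1.000e-01]), 5, array([37.6, -9.7, -0. ]))
```

```bash
python3 -m jog '[{"x":10,"y":-2.6,"z":0,"rx":0,"ry":0,"rz":0,"grip":1},{"x":18,"y":-4.6,"z":0,"rx":0,"ry":0,"rz":0,"grip":1},{"x":18,"y":-4.6,"z":0,"rx":0,"ry":0,"rz":0,"grip":1},{"x":18,"y":-4.6,"z":0,"rx":0,"ry":0,"rz":0,"grip":1},{"x":18,"y":-4.6,"z":0,"rx":0,"ry":0,"rz":0,"grip":1},{"x":18,"y":-4.6,"z":0,"rx":0,"ry":0,"rz":0,"grip":1},{"x":18,"y":-4.6,"z":0,"rx":0,"ry":0,"rz":0,"grip":1},{"x":0,"y":0,"z":0,"rx":0,"ry":0,"rz":0,"grip":1}]'
python3 -c "
from h import *
show(); snap('scene','pics/s3.png'); snap('top','pics/t3.png'); crop('pics/s3.png',180,160,160,120,5,'pics/s3c.png')"
```

```text
time: 5.25
eef_pos: [0.5452, 0.1062, 0.1897]
tcp_rot: [-0.603, 0.798, -0.001, 0.0]
contact_force: [-0.1, -4.5, 6.3]
opening: 0.043
t 5.25 p [0.5452 0.1062 0.1897] th -1.8463 tilt [ 0.0016 -0.0014] F [-0.1 -4.5  6.3] T [-0.72  0.01  0.05] op 0.043 q [ 0.01  0.31  2.   -0.    0.84  1.86]
```

View pics/s3c.png

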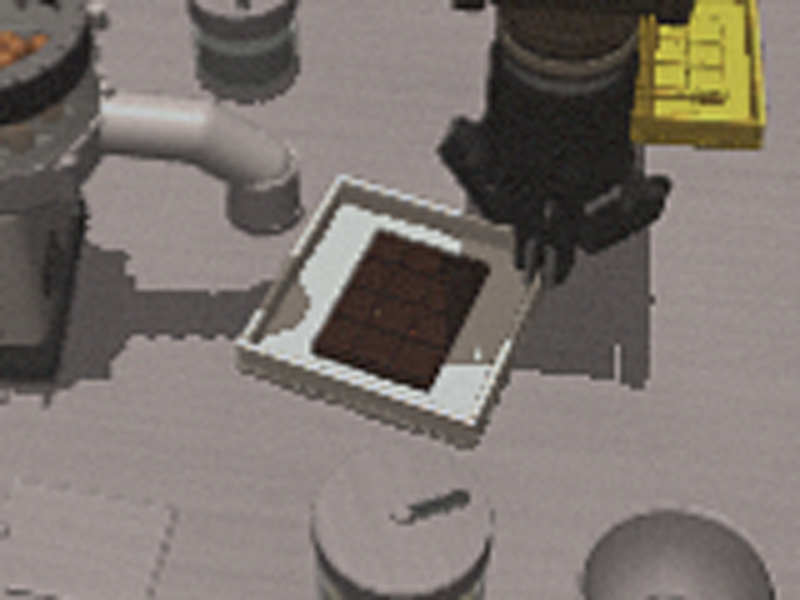

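```bash
python3 -c "
from h import *
S=load('pics/s3.npz')
P=np.array([at(S,(U+.5)/5-.5+180,(V+.5)/5-.5+160,.024)[:2] for U,V in[(343,178),(243,345),(482,425)]]);print(P)
c=(P[0]+P[2])/2; print(c,np.arctan2(*(P[1]-P[0])[::-1]),np.linalg.norm(P[1]-P[0]))
d=np.array([.572,-.048])-c; print(d); p=get_state()['eef_pos']; print(need(p+[*d,0]))"
```

```text
[[ 0.49072996 -0.01733361]
 [ 0.62197758 -0.05395087]
 [ 0.65843142  0.08049148]]
[0.57458069 0.03157893] -0.2720753435412228 0.13625990148629907
[-0.00258069 -0.07957893]
(array([ 77.3, -19.1,   0.2]), 2, array([38.7, -9.5,  0.1]))
```

```bash
python3 -m jog '[{"x":14,"y":-3.6,"z":0,"rx":0,"ry":0,"rz":0,"grip":1},{"x":14,"y":-3.6,"z":0,"rx":0,"ry":0,"rz":0,"grip":1},{"x":14,"y":-3.6,"z":0,"rx":0,"ry":0,"rz":0,"grip":1},{"x":14,"y":-3.6,"z":0,"rx":0,"ry":0,"rz":0,"grip":1},{"x":12,"y":-3.6,"z":0,"rx":0,"ry":0,"rz":0,"grip":1},{"x":0,"y":0,"z":0,"rx":0,"ry":0,"rz":0,"grip":1},{"x":0,"y":0,"z":0,"rx":0,"ry":0,"rz":0,"grip":1}]'
python3 -c "
from h import *
show(); snap('scene','pics/s4.png'); snap('top','pics/t4.png'); crop('pics/s4.png',160,140,160,120,5,'pics/s4c.png')"
```

```text
time: 5.93
eef_pos: [0.5441, 0.0369, 0.1897]
tcp_rot: [-0.604, 0.797, -0.001, -0.0]
contact_force: [-0.6, -3.7, 5.1]
opening: 0.045
t 5.93 p [0.5441 0.0369 0.1897] th -1.8448 tilt [ 0.0015 -0.0022] F [-0.6 -3.7  5.1] T [-0.59  0.06 -0.  ] op 0.045 q [-0.12  0.29  2.02 -0.    0.83  1.73]
```

View pics/s4c.png

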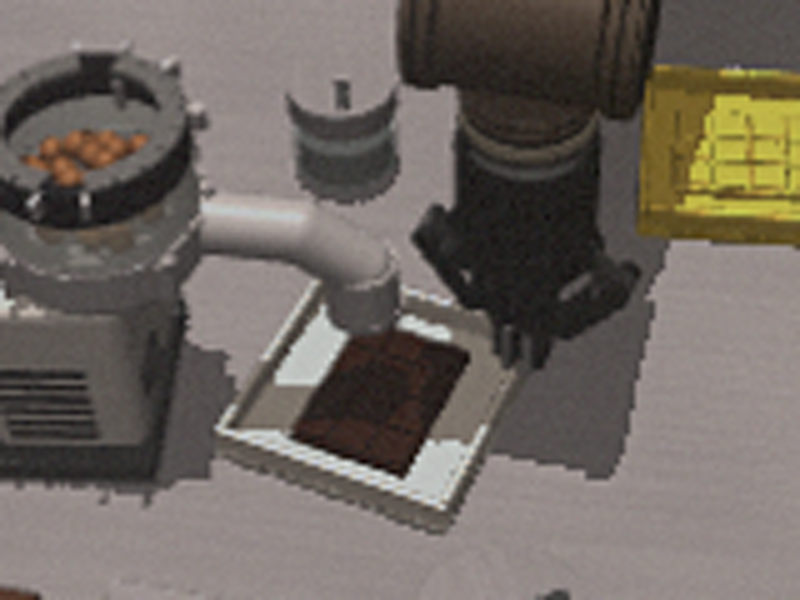

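```bash
python3 -c "
from ov import *
S=load('pics/s4.npz');T=load('pics/t4.npz')
f=lambda U,V:at(S,(U+.5)/5-.5+160,(V+.5)/5-.5+140,.024)[:2]
a=f(225,428);b=f(440,513);d=(b-a)/np.linalg.norm(b-a);n=np.array([-d[1],d[0]]);print(a,b,np.linalg.norm(b-a),(a+b)/2+.07*n)
P=mill(.585,-.182,.09)+dish(.574,-.038,-.274)
draw(T,0,P,200,140,160,100,5,'pics/o4.png')
draw(S,0,P,160,140,160,120,5,'pics/o5.png')
"
```

```text
[ 0.61875439 -0.1210112 ] [0.66021072 0.00524214] 0.13288541135154233 [ 0.57297613 -0.0360466 ]
```

View pics/o4.png

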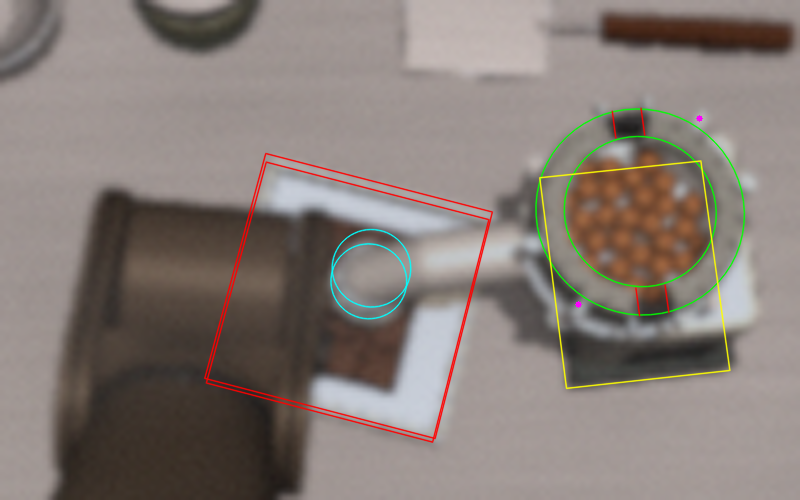

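View pics/o5.png

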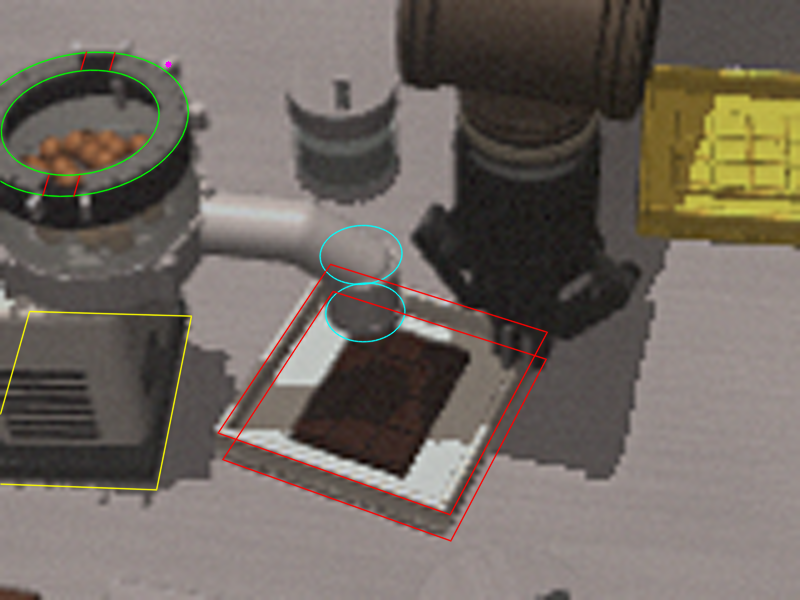

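```bash
python3 -m jog '[{"x":0,"y":0,"z":0,"rx":0,"ry":0,"rz":0,"grip":0.85},{"x":0,"y":0,"z":0,"rx":0,"ry":0,"rz":0,"grip":0.8},{"x":0,"y":0,"z":0,"rx":0,"ry":0,"rz":0,"grip":0.78},{"x":0,"y":0,"z":-5,"rx":0,"ry":0,"rz":0,"grip":0.78},{"x":0,"y":0,"z":-20,"rx":0,"ry":0,"rz":0,"grip":0.78},{"x":0,"y":0,"z":-35,"rx":0,"ry":0,"rz":0,"grip":0.78},{"x":0,"y":0,"z":-40,"rx":0,"ry":0,"rz":0,"grip":0.78},{"x":0,"y":0,"z":-40,"rx":0,"ry":0,"rz":0,"grip":0.78}]'
python3 -m jog '[{"x":0,"y":0,"z":-40,"rx":0,"ry":0,"rz":0,"grip":0.5},{"x":0,"y":0,"z":-40,"rx":0,"ry":0,"rz":0,"grip":0.5},{"x":0,"y":0,"z":0,"rx":0,"ry":0,"rz":0,"grip":0.5}]'
python3 -c "
from h import *
show(); snap('scene','pics/s5.png'); snap('top','pics/t5.png'); crop('pics/s5.png',120,130,200,140,4,'pics/s5c.png');crop('pics/t5.png',230,130,200,140,4,'pics/t5c.png')
print(need([.48,-.02,.41]),need([.44,-.2,.41],[.48,-.02,.41]),need([.513,-.398,.41],[.44,-.2,.41]))"
```

```text
time: 6.7
eef_pos: [0.5429, 0.0386, 0.3294]
tcp_rot: [-0.604, 0.797, 0.001, -0.001]
contact_force: [0.5, 0.1, 0.2]
opening: 0.216
time: 6.95
eef_pos: [0.545, 0.0385, 0.4195]
tcp_rot: [-0.604, 0.797, -0.006, 0.006]
contact_force: [1.5, -0.0, 1.4]
opening: 0.501
t 6.95 p [0.545  0.0385 0.4195] th -1.8446 tilt [ 0.0174 -0.0019] F [ 1.5 -0.   1.4] T [-0.03 -0.09 -0.01] op 0.501 q [-0.12 -0.01  1.88  0.    1.26  1.73]
(array([73.7, 45.6,  1.3]), 3, array([24.6, 15.2,  0.4])) (array([ 1.841e+02, -1.020e+01, -1.000e-01]), 5, array([36.8, -2. , -0. ])) (array([ 170.9, -123.8,    0.5]), 6, array([ 28.5, -20.6,   0.1]))
```

View pics/s5c.png

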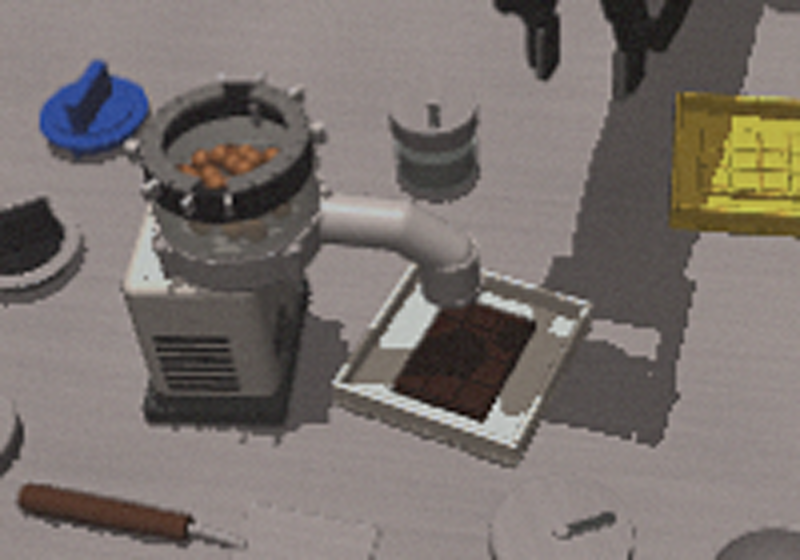

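View pics/t5c.png

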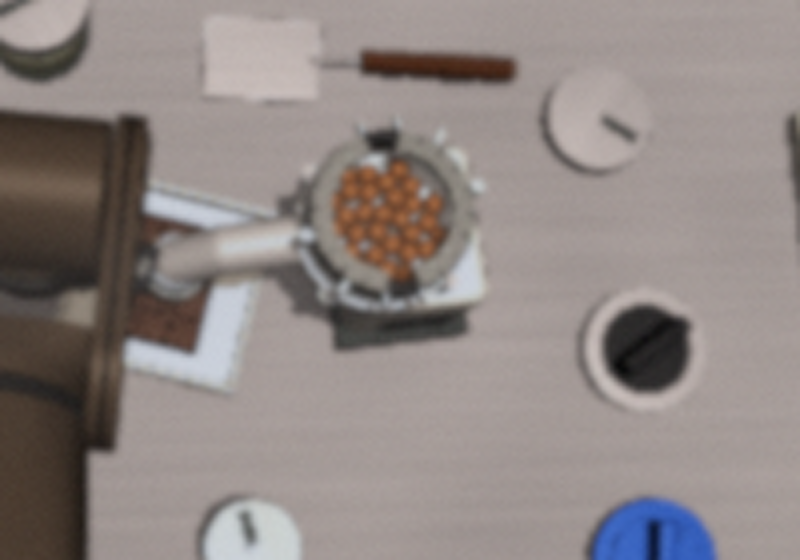

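```bash
python3 -m jog '[{"x":24.6,"y":15.2,"z":0,"rx":0,"ry":0,"rz":0,"grip":0.5},{"x":24.6,"y":15.2,"z":0,"rx":0,"ry":0,"rz":0,"grip":0.5},{"x":24.6,"y":15.2,"z":0,"rx":0,"ry":0,"rz":0,"grip":0.5},{"x":36.8,"y":-2,"z":0,"rx":0,"ry":0,"rz":0,"grip":0.5},{"x":36.8,"y":-2,"z":0,"rx":0,"ry":0,"rz":0,"grip":0.5},{"x":36.8,"y":-2,"z":0,"rx":0,"ry":0,"rz":0,"grip":0.5},{"x":36.8,"y":-2,"z":0,"rx":0,"ry":0,"rz":0,"grip":0.5},{"x":36.8,"y":-2,"z":0,"rx":0,"ry":0,"rz":0,"grip":0.5}]'
python3 -m jog '[{"x":28.5,"y":-20.6,"z":0,"rx":0,"ry":0,"rz":0,"grip":0.5},{"x":28.5,"y":-20.6,"z":0,"rx":0,"ry":0,"rz":0,"grip":0.5},{"x":28.5,"y":-20.6,"z":0,"rx":0,"ry":0,"rz":0,"grip":0.5},{"x":28.5,"y":-20.6,"z":0,"rx":0,"ry":0,"rz":0,"grip":0.5},{"x":28.5,"y":-20.6,"z":0,"rx":0,"ry":0,"rz":0,"grip":0.5},{"x":28.5,"y":-20.6,"z":0,"rx":0,"ry":0,"rz":0,"grip":0.5},{"x":0,"y":0,"z":0,"rx":0,"ry":0,"rz":7,"grip":0.5},{"x":0,"y":0,"z":0,"rx":0,"ry":0,"rz":7,"grip":0.5}]'
python3 -m jog '[{"x":0,"y":0,"z":0,"rx":0,"ry":0,"rz":7,"grip":0.5},{"x":0,"y":0,"z":0,"rx":0,"ry":0,"rz":7,"grip":0.5},{"x":0,"y":0,"z":0,"rx":0,"ry":0,"rz":7,"grip":0.5},{"x":0,"y":0,"z":0,"rx":0,"ry":0,"rz":2.3,"grip":0.5},{"x":0,"y":0,"z":0,"rx":0,"ry":0,"rz":0,"grip":0.5}]'
python3 -c "
from h import *
S=load('pics/s5.npz')
f=lambda U,V:at(S,(U+.5)/4-.5+120,(V+.5)/4-.5+130,.024)[:2]
a,b=f(587,298),f(338,383);print('dish',(a+b)/2,np.linalg.norm(a-b))
show(); snap('top','pics/t6.png'); snap('scene','pics/s6.png');print(need([.513,-.398,.26]))
for n,C in(('top',snap('top','pics/t6.png')),('scene',S)): print(n)
T=load('pics/t6.npz')
E=lambda U,V,z:at(T,U,V,z)
"
```

```text
time: 7.72
eef_pos: [0.4383, -0.2012, 0.4063]
tcp_rot: [-0.604, 0.797, 0.002, -0.001]
contact_force: [-0.4, -0.2, 0.4]
opening: 0.495
time: 8.38
eef_pos: [0.512, -0.4, 0.4044]
tcp_rot: [-0.499, 0.867, 0.003, -0.001]
contact_force: [-0.3, 0.2, 0.3]
opening: 0.504
time: 8.8
eef_pos: [0.5119, -0.3978, 0.4057]
tcp_rot: [-0.317, 0.948, 0.002, -0.001]
contact_force: [-0.1, -0.6, 0.4]
opening: 0.5
dish [ 0.56948871 -0.04100781] 0.19071913078568972
t 8.8 p [ 0.5119 -0.3978  0.4057] th -2.4966 tilt [-0.0035  0.0037] F [-0.1 -0.6  0.4] T [-0.01  0.07  0.01] op 0.5 q [-0.82  0.23  1.64  0.    1.27  1.68]
(array([ -0.8,  -1.2, 146.5]), 4, array([-0.2, -0.3, 36.6]))
top
scene
```

View pics/t6.png

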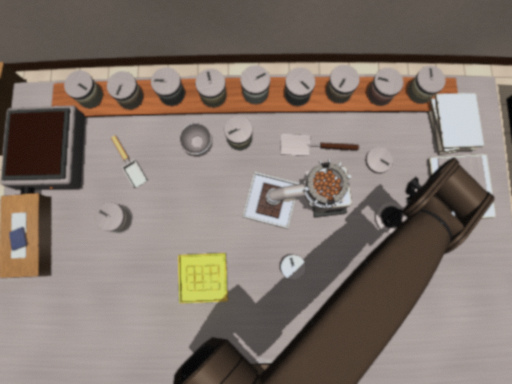

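View pics/s6.png

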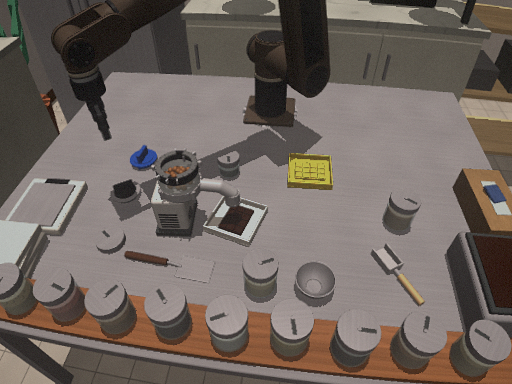

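```bash
python3 -m jog '[{"x":-1,"y":-1,"z":38,"rx":0,"ry":0,"rz":0,"grip":0.5},{"x":0,"y":0,"z":38,"rx":0,"ry":0,"rz":0,"grip":0.5},{"x":0,"y":0,"z":38,"rx":0,"ry":0,"rz":0,"grip":0.5},{"x":0,"y":0,"z":36,"rx":0,"ry":0,"rz":0,"grip":0.5},{"x":0,"y":0,"z":20,"rx":0,"ry":0,"rz":0,"grip":0.5},{"x":0,"y":0,"z":0,"rx":0,"ry":0,"rz":0,"grip":0.5}]'
python3 -c "
from ov import *
show(); S=snap('scene','pics/s7.png');draw(S,0,lid(.513,-.398,-.925),80,120,120,90,6,'pics/s7c.png');crop('pics/s7.png',80,120,120,90,6,'pics/s7d.png')"
```

```text
time: 9.45
eef_pos: [0.5116, -0.3964, 0.2313]
tcp_rot: [-0.317, 0.948, 0.006, -0.003]
contact_force: [-1.0, 0.9, -0.7]
opening: 0.499
t 9.45 p [ 0.5116 -0.3964  0.2313] th -2.4955 tilt [-0.0091  0.0097] F [-1.   0.9 -0.7] T [ 0.03  0.06 -0.03] op 0.499 q [-0.82  0.41  1.75 -0.    0.99  1.68]
```

View pics/s7d.png

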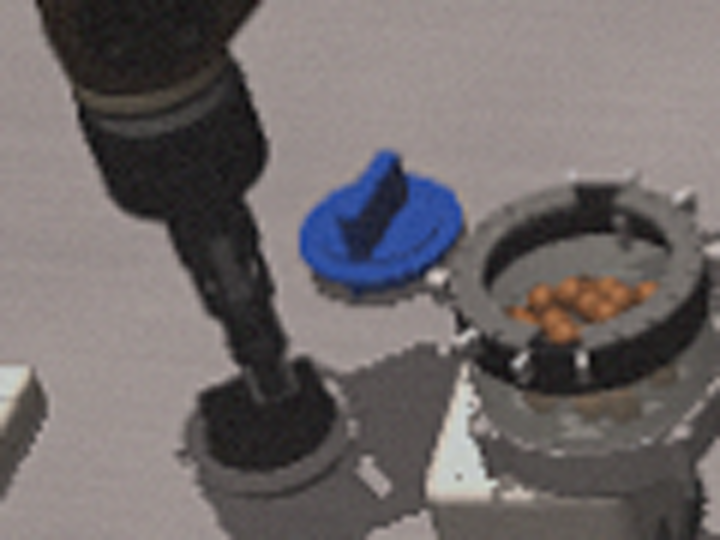

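View pics/s7c.png

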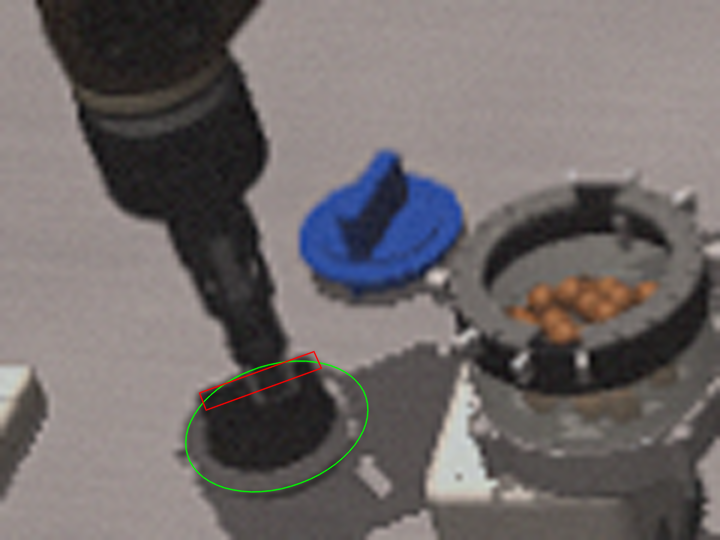

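```bash
python3 -m jog '[{"x":0,"y":0,"z":20,"rx":0,"ry":0,"rz":0,"grip":0.5},{"x":0,"y":0,"z":16,"rx":0,"ry":0,"rz":0,"grip":0.5},{"x":0,"y":0,"z":0,"rx":0,"ry":0,"rz":0,"grip":0.5},{"x":0,"y":0,"z":0,"rx":0,"ry":0,"rz":0,"grip":0.5},{"x":0,"y":0,"z":0,"rx":0,"ry":0,"rz":0,"grip":0.6},{"x":0,"y":0,"z":0,"rx":0,"ry":0,"rz":0,"grip":0.7}]'
python3 -c "
from h import *
show();print(need([.513,-.398,.195])); S=snap('scene','pics/s8.png');crop('pics/s8.png',80,120,120,90,6,'pics/s8c.png')"
```

```text
time: 10.0
eef_pos: [0.5143, -0.3991, 0.2053]
tcp_rot: [-0.317, 0.948, -0.002, 0.001]
contact_force: [-0.3, -0.2, 0.8]
opening: 0.303
t 10.0 p [ 0.5143 -0.3991  0.2053] th -2.496 tilt [ 0.0029 -0.003 ] F [-0.3 -0.2  0.8] T [-0.01 -0.04  0.05] op 0.303 q [-0.82  0.46  1.75  0.    0.93  1.68]
(array([ 0.4,  1.7, 10.3]), 1, array([ 0.4,  1.7, 10.3]))
```

View pics/s8c.png

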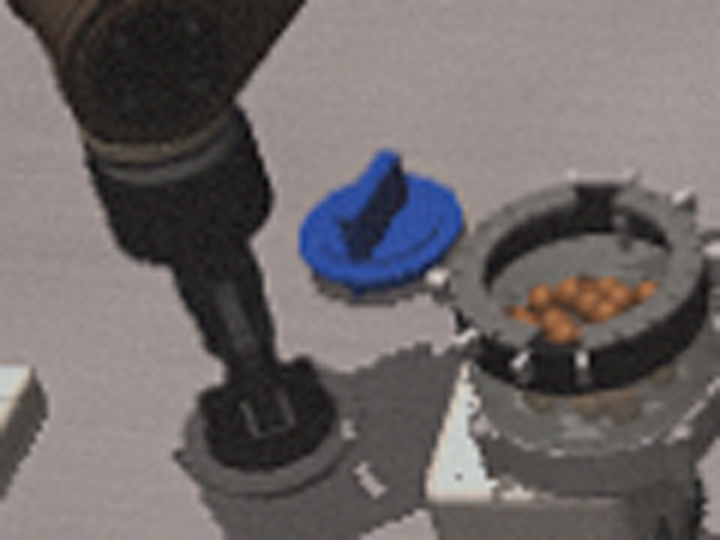

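```bash
python3 -m jog '[{"x":0,"y":1,"z":10,"rx":0,"ry":0,"rz":0,"grip":0.7},{"x":0,"y":0,"z":0,"rx":0,"ry":0,"rz":0,"grip":0.75},{"x":0,"y":0,"z":0,"rx":0,"ry":0,"rz":0,"grip":0.8},{"x":0,"y":0,"z":0,"rx":0,"ry":0,"rz":0,"grip":0.85},{"x":0,"y":0,"z":0,"rx":0,"ry":0,"rz":0,"grip":0.95},{"x":0,"y":0,"z":0,"rx":0,"ry":0,"rz":0,"grip":1},{"x":0,"y":0,"z":0,"rx":0,"ry":0,"rz":0,"grip":1}]' 60
python3 -c "
from h import *
show()"
```

```text
time: 10.63
eef_pos: [0.513, -0.3978, 0.193]
tcp_rot: [-0.317, 0.948, -0.0, 0.0]
contact_force: [-0.2, -1.3, 2.7]
opening: 0.155
t 10.63 p [ 0.513  -0.3978  0.193 ] th -2.4962 tilt [ 0.0002 -0.0004] F [-0.2 -1.3  2.7] T [-0.16  0.13 -0.02] op 0.155 q [-0.82  0.47  1.76 -0.    0.91  1.68]
```

```bash
python3 -m jog '[{"x":0,"y":0,"z":-15,"rx":0,"ry":0,"rz":0,"grip":1},{"x":0,"y":0,"z":-35,"rx":0,"ry":0,"rz":0,"grip":1},{"x":0,"y":0,"z":-40,"rx":0,"ry":0,"rz":0,"grip":1},{"x":0,"y":0,"z":-40,"rx":0,"ry":0,"rz":0,"grip":1},{"x":0,"y":0,"z":-40,"rx":0,"ry":0,"rz":0,"grip":1},{"x":0,"y":0,"z":-40,"rx":0,"ry":0,"rz":0,"grip":1},{"x":0,"y":0,"z":-40,"rx":0,"ry":0,"rz":0,"grip":1},{"x":0,"y":0,"z":-7,"rx":0,"ry":0,"rz":0,"grip":1}]'
python3 -m jog '[{"x":0,"y":0,"z":0,"rx":0,"ry":0,"rz":-7.1,"grip":1},{"x":0,"y":0,"z":0,"rx":0,"ry":0,"rz":-7.1,"grip":1},{"x":0,"y":0,"z":0,"rx":0,"ry":0,"rz":-7.1,"grip":1},{"x":0,"y":0,"z":0,"rx":0,"ry":0,"rz":-7.1,"grip":1},{"x":0,"y":0,"z":0,"rx":0,"ry":0,"rz":-7.1,"grip":1},{"x":0,"y":0,"z":0,"rx":0,"ry":0,"rz":-7.1,"grip":1},{"x":0,"y":0,"z":0,"rx":0,"ry":0,"rz":-7.1,"grip":1},{"x":0,"y":0,"z":0,"rx":0,"ry":0,"rz":-7.1,"grip":1}]'
python3 -m jog '[{"x":0,"y":0,"z":0,"rx":0,"ry":0,"rz":-1.4,"grip":1},{"x":0,"y":0,"z":0,"rx":0,"ry":0,"rz":0,"grip":1},{"x":0,"y":0,"z":0,"rx":0,"ry":0,"rz":0,"grip":1}]'
python3 -c "
from h import *
show();print(need([.585,-.182,.45])); S=snap('scene','pics/s9.png');crop('pics/s9.png',60,40,160,120,5,'pics/s9c.png');snap('top','pics/t9.png')"
```

```text
time: 11.3
eef_pos: [0.5133, -0.3975, 0.4602]
tcp_rot: [-0.317, 0.948, -0.006, 0.003]
contact_force: [0.7, -0.5, 1.0]
opening: 0.155
time: 11.97
eef_pos: [0.5128, -0.3971, 0.4488]
tcp_rot: [0.732, -0.681, -0.001, -0.0]
contact_force: [-0.2, 0.4, -0.6]
opening: 0.158
time: 12.22
eef_pos: [0.5129, -0.3974, 0.4493]
tcp_rot: [0.738, -0.675, -0.001, -0.0]
contact_force: [-1.3, -1.1, -1.9]
opening: 0.158
t 12.22 p [ 0.5129 -0.3974  0.4493] th -1.4828 tilt [-0.0006  0.0009] F [-1.3 -1.1 -1.9] T [-0.01  0.02 -0.04] op 0.158 q [-0.82  0.2   1.6   0.    1.34  0.67]
(array([-208.2,  -90.8,   -0.6]), 6, array([-34.7, -15.1,  -0.1]))
```

View pics/s9c.png

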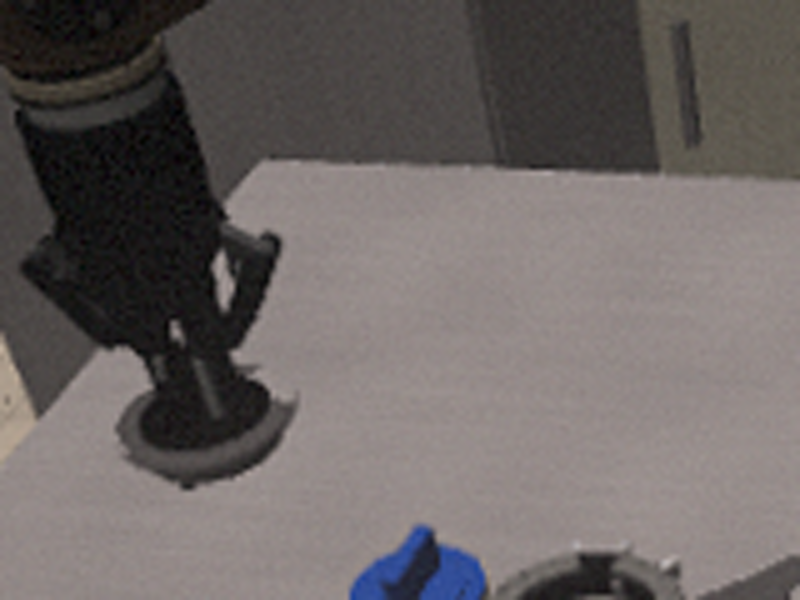

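View pics/t9.png

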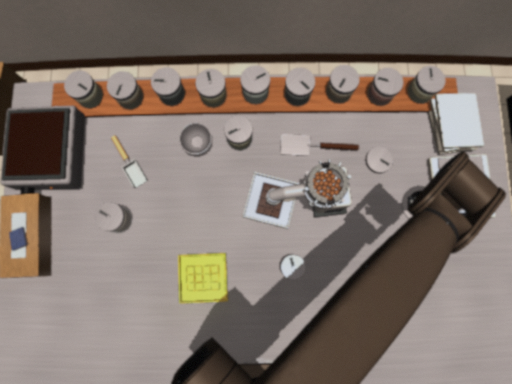

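```bash
python3 -c "
from ov import *
T=load('pics/t9.npz');S=load('pics/s9.npz');P=mill(.585,-.182,.09)[:8]
crop('pics/t9.png',298,153,60,60,10,'pics/m1.png');crop('pics/s9.png',148,140,60,50,12,'pics/m2.png')
draw(T,0,P,298,153,60,60,10,'pics/m3.png');draw(S,0,P,148,140,60,50,12,'pics/m4.png')"
```

```text
(no output)
```

View pics/m1.png

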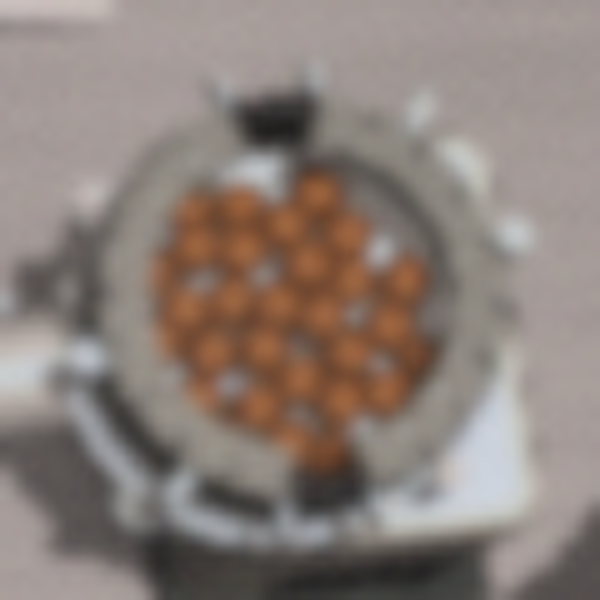

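View pics/m2.png

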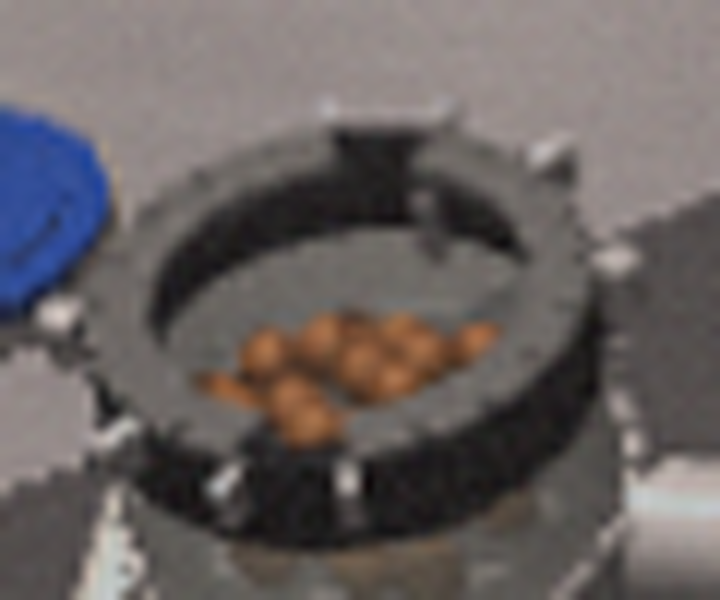

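View pics/m3.png

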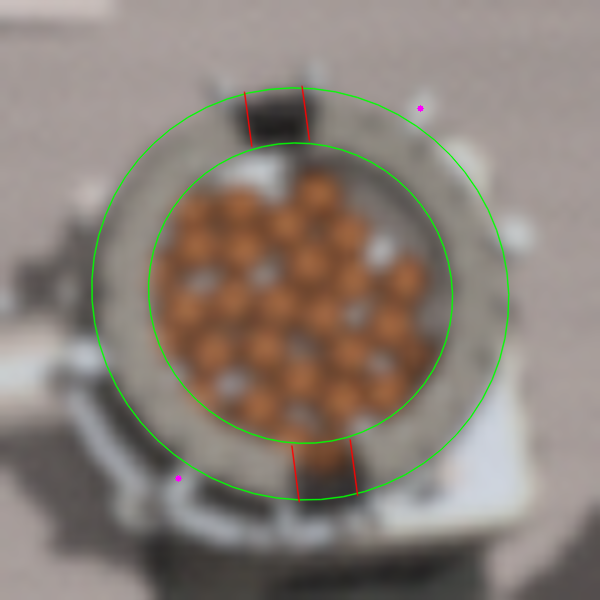

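View pics/m4.png

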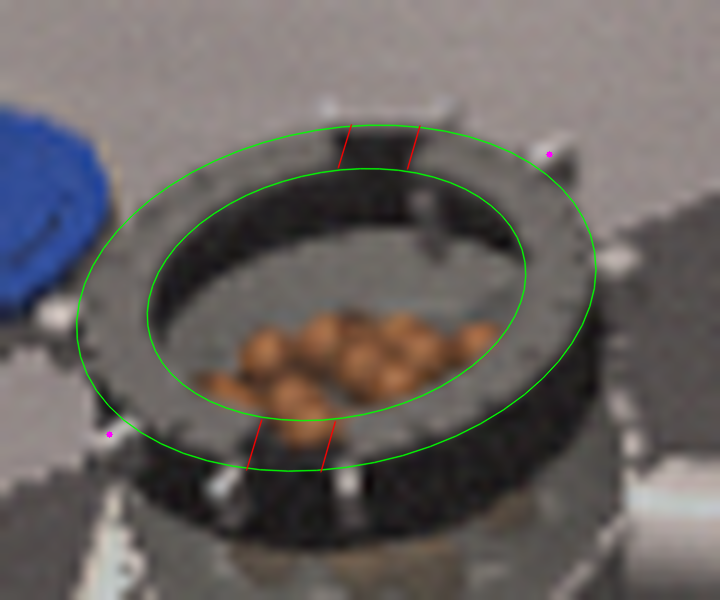

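```bash
python3 -m jog '[{"x":-34.7,"y":-15.1,"z":0,"rx":0,"ry":0,"rz":0,"grip":1},{"x":-34.7,"y":-15.1,"z":0,"rx":0,"ry":0,"rz":0,"grip":1},{"x":-34.7,"y":-15.1,"z":0,"rx":0,"ry":0,"rz":0,"grip":1},{"x":-34.7,"y":-15.1,"z":0,"rx":0,"ry":0,"rz":0,"grip":1},{"x":-34.7,"y":-15.1,"z":0,"rx":0,"ry":0,"rz":0,"grip":1},{"x":-34.7,"y":-15.1,"z":0,"rx":0,"ry":0,"rz":-0.6,"grip":1},{"x":0,"y":0,"z":0,"rx":0,"ry":0,"rz":0,"grip":1},{"x":0,"y":0,"z":0,"rx":0,"ry":0,"rz":0,"grip":1}]'
python3 -c "
from ov import *
show(); s=get_state();p=s['eef_pos'];S=snap('scene','pics/s10.png')
L=[(circ(p[0],p[1],p[2]-.193+h,.047),(0,255,0)) for h in(.019,.014)]+[(circ(p[0],p[1],p[2]-.193,.0365),(255,255,0))]
b=th()+np.pi/2
for sg in(1,-1): L.append(([(p[0]+sg*.043*np.cos(b),p[1]+sg*.043*np.sin(b),p[2]-.193+.003)],(255,0,255)))
draw(S,0,L+mill(.585,-.182,.095)[:6],130,90,90,75,8,'pics/s10c.png');crop('pics/s10.png',130,90,90,75,8,'pics/s10d.png')"
```

```text
time: 12.98
eef_pos: [0.5848, -0.18, 0.4499]
tcp_rot: [0.743, -0.67, 0.0, 0.0]
contact_force: [-0.6, -1.4, -0.6]
opening: 0.153
t 12.98 p [ 0.5848 -0.18    0.4499] th -1.4671 tilt [ 0.0001 -0.0003] F [-0.6 -1.4 -0.6] T [-0.05  0.05  0.01] op 0.153 q [-0.46  0.12  1.69 -0.    1.33  1.  ]
```

View pics/s10d.png

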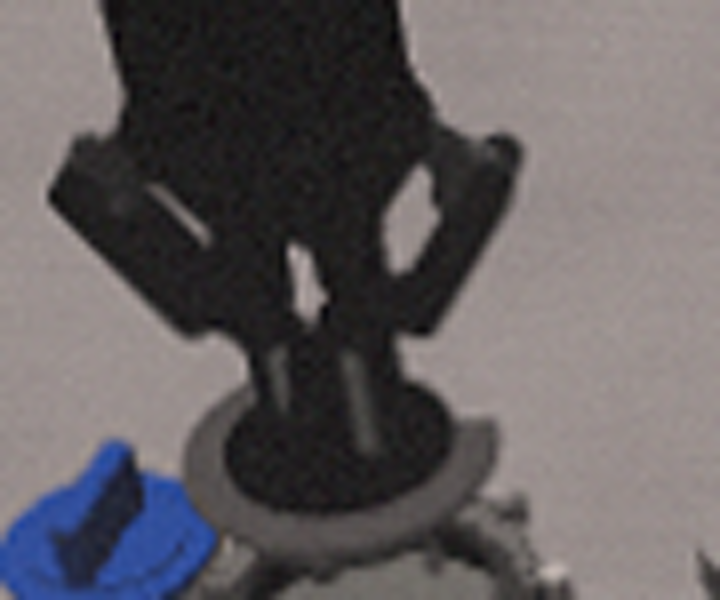

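View pics/s10c.png

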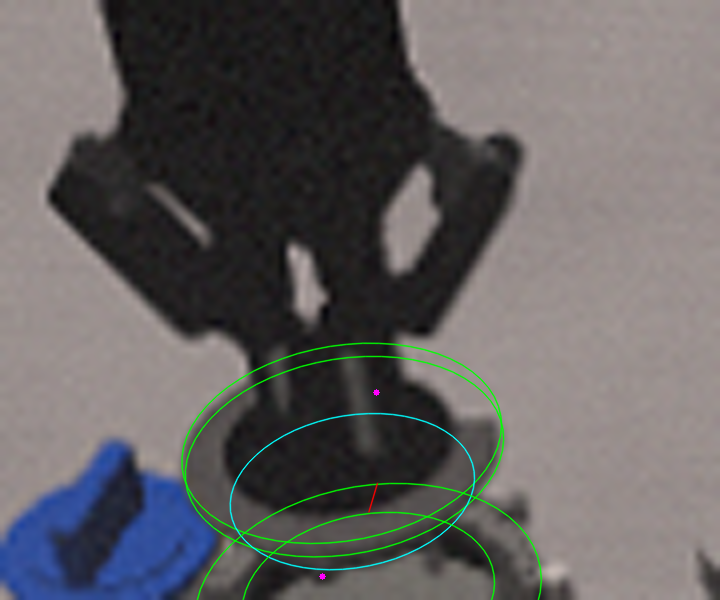

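```bash
python3 -m jog '[{"x":0.7,"y":0,"z":20,"rx":0,"ry":0,"rz":0.3,"grip":1},{"x":0,"y":0,"z":15,"rx":0,"ry":0,"rz":0,"grip":1},{"x":0,"y":0,"z":0,"rx":0,"ry":0,"rz":0,"grip":1},{"x":0,"y":0,"z":0,"rx":0,"ry":0,"rz":0,"grip":1}]'
python3 -c "
from ov import *
show(); s=get_state();p=s['eef_pos'];S=snap('scene','pics/s11.png')
L=[(circ(p[0],p[1],p[2]-.193+h,.047),(0,255,0)) for h in(.019,.014)]
draw(S,0,L+mill(.585,-.182,.095)[:1],130,110,90,75,8,'pics/s11c.png');crop('pics/s11.png',130,110,90,75,8,'pics/s11d.png')"
```

```text
time: 13.37
eef_pos: [0.5839, -0.1841, 0.4136]
tcp_rot: [0.739, -0.673, -0.001, 0.0]
contact_force: [-0.1, -0.1, -2.0]
opening: 0.156
t 13.37 p [ 0.5839 -0.1841  0.4136] th -1.4775 tilt [-0.0025  0.0009] F [-0.1 -0.1 -2. ] T [ 0.04 -0.03 -0.05] op 0.156 q [-0.47  0.14  1.73 -0.    1.27  1.01]
```

View pics/s11d.png

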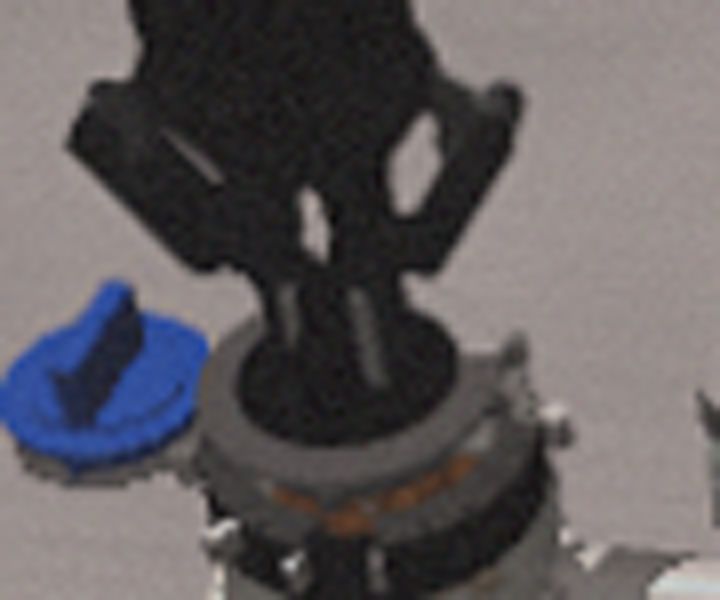

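View pics/s11c.png

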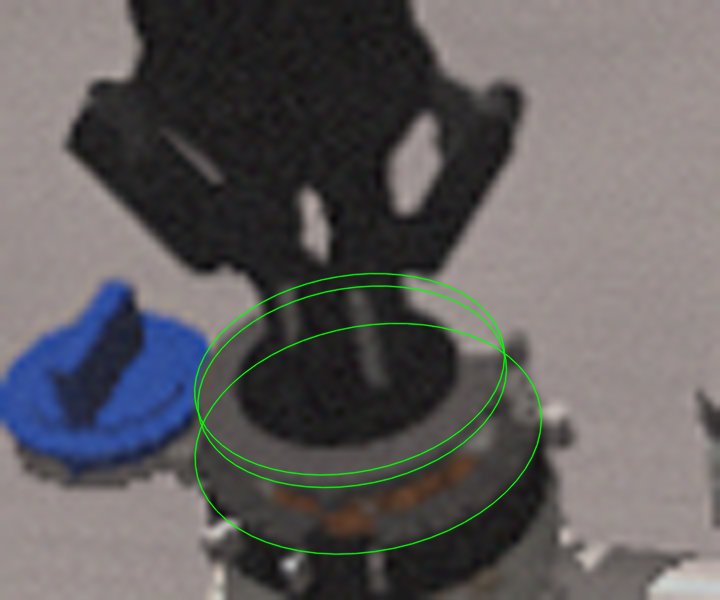

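```bash
cat > fit.py <<'E'
from h import *
from scipy.ndimage import map_coordinates,gaussian_filter
from scipy.optimize import least_squares
def fitcirc(c,cx,cy,z,r,azs,w=.008,verbose=0,sig=.5):
    g=gaussian_filter(np.array(c['frame']).astype(float).mean(2),sig)
    pts=[]
    rr=np.linspace(r-w,r+w,65)
    for a in azs:
        uv=np.array([proj(c,(cx+q*np.cos(a),cy+q*np.sin(a),z)) for q in rr])
        v=map_coordinates(g,[uv[:,1],uv[:,0]],order=3); d=np.gradient(v); i=np.argmax(abs(d)[3:-3])+3
        pts.append((a,rr[i],d[i]))
    pts=np.array(pts); X=cx+pts[:,1]*np.cos(pts[:,0]);Y=cy+pts[:,1]*np.sin(pts[:,0])
    f=lambda p:np.hypot(X-p[0],Y-p[1])-p[2]
    s=least_squares(f,[cx,cy,r],loss='soft_l1',f_scale=.001)
    return s.x,np.median(abs(s.fun)),pts
E
python3 -m jog '[{"x":0,"y":0,"z":0,"rx":0,"ry":0,"rz":0,"grip":1}]' >/dev/null
python3 -c "
from fit import *
show()
A=np.radians(np.arange(0,360,6))
for n in('t0','t9','s0','s9'):
    fn={'t0':'top0','s0':'scene0'}.get(n,n); c=load(f'pics/{fn}.npz')
    for r in(.0535,.039):
        x,e,p=fitcirc(c,.585,-.182,.215,r,A,.006); print(n,r,x.round(4),e.round(4))
    for sub,nm in((A[(A<1.9)|(A>4.9)],'front'),):
        x,e,p=fitcirc(c,.585,-.182,.215,.0535,sub,.006); print('  front',x.round(4),e.round(4))
"
```

```text
t 13.5 p [ 0.5845 -0.1838  0.4162] th -1.4766 tilt [ 0.0019 -0.0011] F [-1.  -0.1 -0.4] T [0.02 0.02 0.01] op 0.15 q [-0.47  0.14  1.73 -0.    1.27  1.01]
t0 0.0535 [ 0.583  -0.182   0.0536] 0.0012
t0 0.039 [ 0.5842 -0.1832  0.0389] 0.0005
  front [ 0.5831 -0.1814  0.0535] 0.0009
t9 0.0535 [ 0.5831 -0.1822  0.0535] 0.0012
t9 0.039 [ 0.5841 -0.1832  0.0389] 0.0005
  front [ 0.5841 -0.1816  0.0527] 0.001
s0 0.0535 [ 0.584  -0.1825  0.0532] 0.0009
s0 0.039 [ 0.5839 -0.1817  0.0389] 0.0007
  front [ 0.5824 -0.1831  0.0544] 0.001
s9 0.0535 [ 0.5841 -0.1826  0.0532] 0.001
s9 0.039 [ 0.5838 -0.1821  0.0387] 0.0006
  front [ 0.583  -0.1832  0.0539] 0.0008
```

```bash
python3 -c "
from fit import *
S=snap('scene','pics/s12.png'); show(); p=get_state()['eef_pos']
A=np.radians(np.arange(0,360,6))
F=A[(A<1.7)|(A>4.6)]
for n,P in(('s12',p),('s11',p),('s10',(.5848,-.18,.45))):
    c=load(f'pics/{n}.npz')
    for dz in(.019,.014):
        for sub in(F,):
            x,e,q=fitcirc(c,P[0],P[1],P[2]-.193+dz,.047,sub,.006); print(n,dz,x.round(4),e.round(4), (x[:2]-P[:2]).round(4))
"
```

```text
t 13.55 p [ 0.5846 -0.1836  0.4163] th -1.4763 tilt [ 0.0022 -0.0012] F [-0.1 -0.3 -0.9] T [ 0.01 -0.04  0.03] op 0.156 q [-0.47  0.14  1.73 -0.    1.27  1.01]
s12 0.019 [ 0.5868 -0.1828  0.0483] 0.0012 [0.0022 0.0008]
s12 0.014 [ 0.5823 -0.1855  0.0483] 0.0012 [-0.0023 -0.0019]
s11 0.019 [ 0.5892 -0.1818  0.0475] 0.0009 [0.0046 0.0017]
s11 0.014 [ 0.5837 -0.1841  0.0483] 0.0012 [-0.0009 -0.0006]
s10 0.019 [ 0.5896 -0.1789  0.047 ] 0.0008 [0.0048 0.0011]
s10 0.014 [ 0.5852 -0.1809  0.0476] 0.001 [ 0.0004 -0.0009]
```

```bash
python3 -m jog '[{"x":-1.8,"y":0.4,"z":0,"rx":0,"ry":0,"rz":0,"grip":1},{"x":0,"y":0,"z":4,"rx":0,"ry":0,"rz":0,"grip":1},{"x":0,"y":0,"z":4,"rx":0,"ry":0,"rz":0,"grip":1},{"x":0,"y":0,"z":0,"rx":0,"ry":0,"rz":0,"grip":1}]'; python3 -c "
from h import *
show()"
python3 -m jog '[{"x":0,"y":0,"z":3,"rx":0,"ry":0,"rz":0,"grip":1},{"x":0,"y":0,"z":2,"rx":0,"ry":0,"rz":0,"grip":1},{"x":0,"y":0,"z":0,"rx":0,"ry":0,"rz":0,"grip":1}]'; python3 -c "
from h import *
show()"
```

```text
time: 13.88
eef_pos: [0.5837, -0.1808, 0.4057]
tcp_rot: [0.74, -0.672, -0.001, 0.0]
contact_force: [0.5, -0.1, -1.6]
opening: 0.156
t 13.88 p [ 0.5837 -0.1808  0.4057] th -1.475 tilt [-0.0014  0.0007] F [ 0.5 -0.1 -1.6] T [-0.    0.06  0.  ] op 0.156 q [-0.47  0.15  1.74 -0.    1.26  1.01]
time: 14.13
eef_pos: [0.5838, -0.1809, 0.4008]
tcp_rot: [0.74, -0.672, -0.001, 0.0]
contact_force: [-0.0, 0.1, -1.3]
opening: 0.149
t 14.13 p [ 0.5838 -0.1809  0.4008] th -1.4751 tilt [-0.0012  0.0006] F [-0.   0.1 -1.3] T [ 0.01  0.   -0.01] op 0.149 q [-0.47  0.15  1.74  0.    1.25  1.01]
```

```bash
python3 -m jog '[{"x":0,"y":0,"z":3,"rx":0,"ry":0,"rz":0,"grip":1},{"x":0,"y":0,"z":2,"rx":0,"ry":0,"rz":0,"grip":1},{"x":0,"y":0,"z":0,"rx":0,"ry":0,"rz":0,"grip":1}]'; python3 -c "
from h import *
show()"
python3 -m jog '[{"x":0,"y":0,"z":1,"rx":0,"ry":0,"rz":0,"grip":1},{"x":0,"y":0,"z":0,"rx":0,"ry":0,"rz":0,"grip":1}]'; python3 -c "
from h import *
show()"
python3 -m jog '[{"x":0,"y":0,"z":1,"rx":0,"ry":0,"rz":0,"grip":1},{"x":0,"y":0,"z":0,"rx":0,"ry":0,"rz":0,"grip":1}]'; python3 -c "
from h import *
show()"
```

```text
time: 14.38
eef_pos: [0.5836, -0.1809, 0.3957]
tcp_rot: [0.74, -0.672, -0.001, 0.0]
contact_force: [-1.6, 0.2, -1.4]
opening: 0.151
t 14.38 p [ 0.5836 -0.1809  0.3957] th -1.4751 tilt [-0.0022  0.0008] F [-1.6  0.2 -1.4] T [0.12 0.26 0.03] op 0.151 q [-0.47  0.15  1.75 -0.    1.24  1.01]
time: 14.55
eef_pos: [0.5836, -0.1809, 0.3954]
tcp_rot: [0.74, -0.672, -0.001, 0.0]
contact_force: [-2.0, 1.3, -2.3]
opening: 0.152
t 14.55 p [ 0.5836 -0.1809  0.3954] th -1.4751 tilt [-0.0018  0.0007] F [-2.   1.3 -2.3] T [ 0.06  0.47 -0.04] op 0.152 q [-0.47  0.16  1.75 -0.    1.24  1.01]
time: 14.72
eef_pos: [0.5837, -0.1809, 0.3948]
tcp_rot: [0.74, -0.672, -0.001, 0.0]
contact_force: [-2.3, 0.1, 0.9]
opening: 0.152
t 14.72 p [ 0.5837 -0.1809  0.3948] th -1.4751 tilt [-0.0014  0.0004] F [-2.3  0.1  0.9] T [ 0.17  0.69 -0.03] op 0.152 q [-0.47  0.16  1.75 -0.    1.24  1.01]
```

```bash
python3 -m jog '[{"x":0,"y":0.6,"z":0.6,"rx":0,"ry":0,"rz":0,"grip":1},{"x":0,"y":0,"z":0,"rx":0,"ry":0,"rz":0,"grip":1},{"x":0,"y":0,"z":0,"rx":0,"ry":0,"rz":0,"grip":1}]';python3 -c "
from h import *
show();S=snap('scene','pics/s13.png');crop('pics/s13.png',130,110,90,75,8,'pics/s13d.png')"
```

```text
time: 14.97
eef_pos: [0.5833, -0.181, 0.3942]
tcp_rot: [0.74, -0.672, 0.0, -0.0]
contact_force: [-3.3, 0.3, 0.1]
opening: 0.156
t 14.97 p [ 0.5833 -0.181   0.3942] th -1.4751 tilt [0.0001 0.0001] F [-3.3  0.3  0.1] T [0.24 0.59 0.  ] op 0.156 q [-0.47  0.16  1.75  0.    1.24  1.01]
```

View pics/s13d.png

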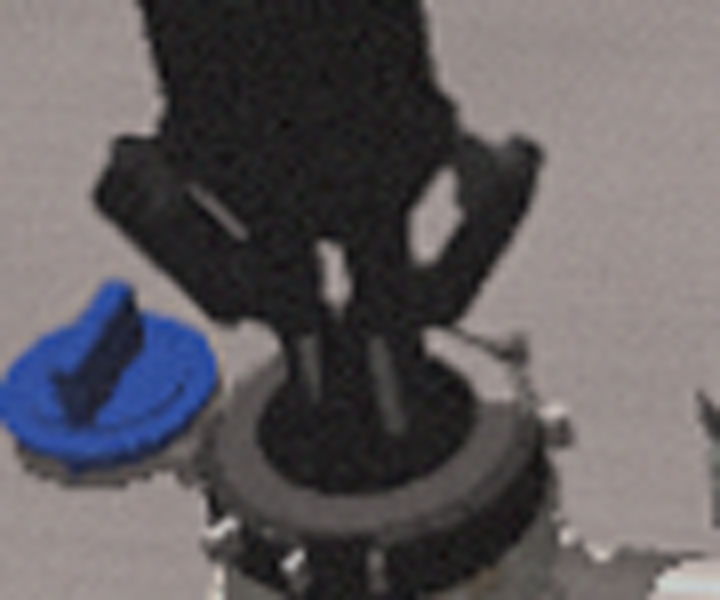

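```bash
python3 -m jog '[{"x":0,"y":0.8,"z":0.7,"rx":0,"ry":0,"rz":0,"grip":1},{"x":0,"y":0,"z":0,"rx":0,"ry":0,"rz":0,"grip":1},{"x":0,"y":0,"z":0,"rx":0,"ry":0,"rz":0,"grip":1}]';python3 -c "
from h import *
show()"; python3 -m jog '[{"x":0,"y":0,"z":0.8,"rx":0,"ry":0,"rz":0,"grip":1},{"x":0,"y":0,"z":0,"rx":0,"ry":0,"rz":0,"grip":1},{"x":0,"y":0,"z":0,"rx":0,"ry":0,"rz":0,"grip":1}]';python3 -c "
from h import *
show()"
```

```text
time: 15.27
eef_pos: [0.5828, -0.1811, 0.394]
tcp_rot: [0.74, -0.672, 0.001, -0.001]
contact_force: [-0.9, 1.5, 1.3]
opening: 0.153
t 15.27 p [ 0.5828 -0.1811  0.394 ] th -1.4752 tilt [ 0.0019 -0.0002] F [-0.9  1.5  1.3] T [ 0.28  0.24 -0.01] op 0.153 q [-0.47  0.15  1.75  0.    1.23  1.01]
time: 15.52
eef_pos: [0.5828, -0.1811, 0.3939]
tcp_rot: [0.74, -0.672, 0.001, -0.001]
contact_force: [-1.0, 3.1, 5.6]
opening: 0.16
t 15.52 p [ 0.5828 -0.1811  0.3939] th -1.4751 tilt [ 0.0018 -0.0003] F [-1.   3.1  5.6] T [0.4  0.4  0.01] op 0.16 q [-0.47  0.15  1.75  0.    1.23  1.01]
```

```bash
python3 -m jog '[{"x":-0.4,"y":0.2,"z":0,"rx":0,"ry":0,"rz":4,"grip":1},{"x":0,"y":0,"z":0,"rx":0,"ry":0,"rz":4,"grip":1},{"x":0,"y":0,"z":0,"rx":0,"ry":0,"rz":4,"grip":1},{"x":0,"y":0,"z":0,"rx":0,"ry":0,"rz":4,"grip":1},{"x":0,"y":0,"z":0,"rx":0,"ry":0,"rz":4,"grip":1},{"x":0,"y":0,"z":0,"rx":0,"ry":0,"rz":0,"grip":1}]';python3 -c "
from h import *
show();S=snap('scene','pics/s14.png');crop('pics/s14.png',130,110,90,75,8,'pics/s14d.png')"
```

```text
time: 16.02
eef_pos: [0.5826, -0.1811, 0.394]
tcp_rot: [-0.612, 0.791, -0.001, 0.0]
contact_force: [-2.3, -0.0, 4.7]
opening: 0.155
t 16.02 p [ 0.5826 -0.1811  0.394 ] th -1.8255 tilt [ 0.0024 -0.0016] F [-2.3 -0.   4.7] T [ 0.19  0.42 -0.05] op 0.155 q [-0.47  0.15  1.75 -0.    1.23  1.36]
```

View pics/s14d.png

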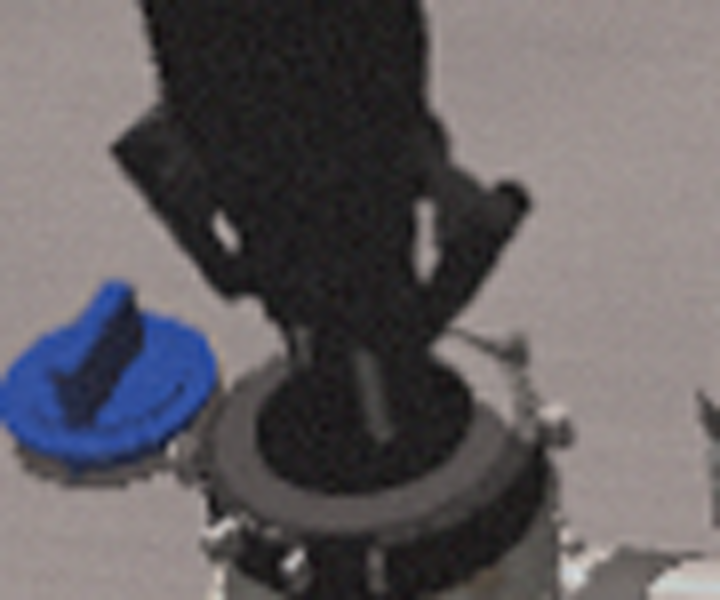

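```bash
python3 -m jog '[{"x":0,"y":0,"z":0,"rx":0,"ry":0,"rz":4,"grip":1},{"x":0,"y":0,"z":0,"rx":0,"ry":0,"rz":4,"grip":1},{"x":0,"y":0,"z":0,"rx":0,"ry":0,"rz":4,"grip":1},{"x":0,"y":0,"z":0,"rx":0,"ry":0,"rz":4,"grip":1},{"x":0,"y":0,"z":0,"rx":0,"ry":0,"rz":4,"grip":1},{"x":0,"y":0,"z":0,"rx":0,"ry":0,"rz":0,"grip":1},{"x":0,"y":0,"z":0,"rx":0,"ry":0,"rz":0,"grip":1}]';python3 -c "
from h import *
show();S=snap('scene','pics/s15.png');crop('pics/s15.png',130,110,90,75,8,'pics/s15d.png');snap('top','pics/t15.png')
t=[]
for i in range(6): snap('scene','pics/tmp.png');s=get_state();t.append([*s['contact_force'],*s['wrist_torque']])
print(np.mean(t,0).round(3),np.std(t,0).round(3))"
```

```text
time: 16.65
eef_pos: [0.5827, -0.1809, 0.3939]
tcp_rot: [-0.466, 0.885, -0.001, 0.001]
contact_force: [-0.6, 1.7, 5.3]
opening: 0.152
t 16.65 p [ 0.5827 -0.1809  0.3939] th -2.172 tilt [ 0.0029 -0.0011] F [-0.6  1.7  5.3] T [ 0.24  0.29 -0.  ] op 0.152 q [-0.47  0.15  1.75  0.    1.23  1.7 ]
[-0.533  1.365  4.884  0.219  0.291 -0.   ] [0.361 0.383 0.687 0.027 0.015 0.031]
```

View pics/s15d.png

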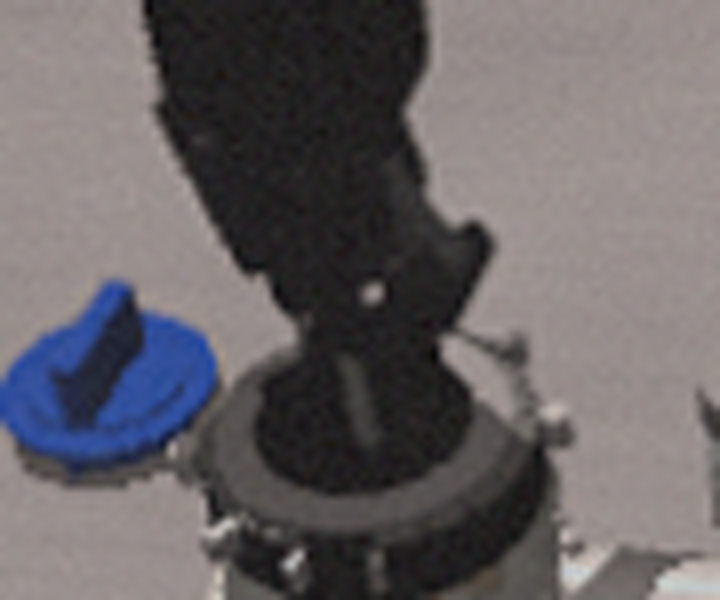

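View pics/t15.png

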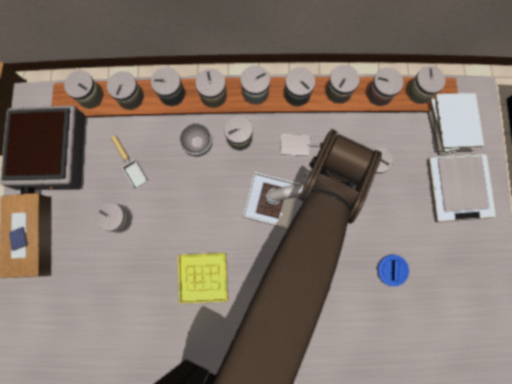

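```bash
python3 -c "
from h import *
o=[]
for n in('s13','s15'):
    im=cv2.imread(f'pics/{n}.png')[140:190,150:205].astype(float)
    im=np.clip(im*4-40,0,255).astype(np.uint8); o.append(cv2.resize(im,None,fx=7,fy=8,interpolation=cv2.INTER_CUBIC))
cv2.imwrite('pics/g1.png',np.hstack(o)); show(); print(get_state()['joint_efforts'].round(3))"
```

```text
t 17.05 p [ 0.5827 -0.1808  0.3939] th -2.1719 tilt [ 0.0029 -0.0011] F [-0.9  2.   4.6] T [0.24 0.27 0.05] op 0.156 q [-0.47  0.15  1.75  0.    1.23  1.7 ]
[-7.5500e-01 -3.2026e+01 -2.6755e+01 -1.4100e-01 -4.5900e-01  8.0000e-03]
```

View pics/g1.png

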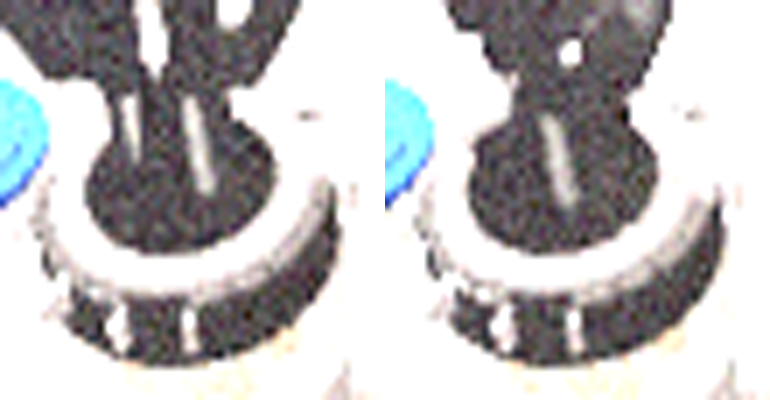

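```bash
python3 -m jog '[{"x":0,"y":0,"z":-1,"rx":0,"ry":0,"rz":0,"grip":1},{"x":0,"y":0,"z":0,"rx":0,"ry":0,"rz":1,"grip":1},{"x":0,"y":0,"z":0,"rx":0,"ry":0,"rz":0.5,"grip":1},{"x":0,"y":0,"z":0,"rx":0,"ry":0,"rz":0,"grip":1}]';python3 -c "
from h import *
show();
t=[]
for i in range(6): snap('scene','pics/tmp.png');s=get_state();t.append([*s['contact_force'],*s['wrist_torque'],s['joint_efforts'][5]])
show();print(np.mean(t,0).round(3),np.std(t,0).round(3))"
```

```text
time: 17.38
eef_pos: [0.5826, -0.1809, 0.394]
tcp_rot: [-0.454, 0.891, -0.001, 0.001]
contact_force: [2.2, -0.2, 3.3]
opening: 0.152
t 17.38 p [ 0.5826 -0.1809  0.394 ] th -2.1995 tilt [ 0.0022 -0.001 ] F [ 2.2 -0.2  3.3] T [-0.04 -0.32  0.19] op 0.152 q [-0.47  0.15  1.75  0.    1.23  1.73]
t 17.68 p [ 0.5826 -0.1809  0.394 ] th -2.1995 tilt [ 0.0022 -0.0008] F [ 4.1 -1.   2.1] T [-0.07 -0.55  0.21] op 0.149 q [-0.47  0.15  1.75  0.    1.23  1.73]
[ 3.752 -0.565  2.364 -0.028 -0.446  0.209  0.18 ] [0.538 0.531 0.397 0.033 0.096 0.021 0.006]
```

```bash
python3 -c "
from ov import *
S=snap('scene','pics/s16.png');draw(S,0,dish(.570,-.041,-.274)+mill(.5839,-.1824,.097),120,110,180,130,4.4,'pics/s16c.png');show()"
```

```text
t 17.73 p [ 0.5825 -0.1809  0.394 ] th -2.1995 tilt [ 0.0021 -0.0008] F [ 4.  -1.   1.9] T [-0.09 -0.62  0.26] op 0.156 q [-0.47  0.15  1.75  0.    1.23  1.73]
```

View pics/s16c.png

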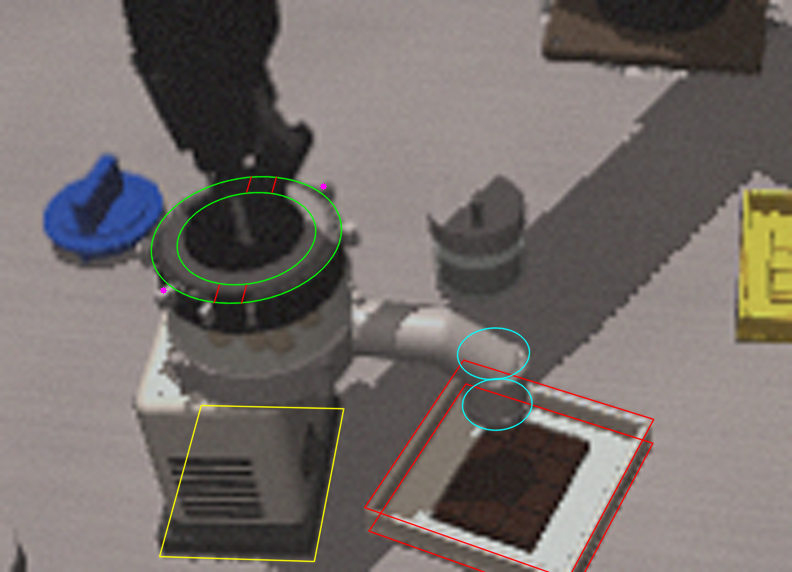

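View pics/s16.png

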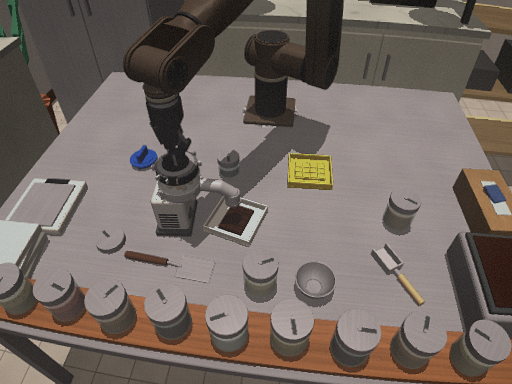

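```bash
python3 -m jog '[{"x":0,"y":0,"z":0,"rx":0,"ry":0,"rz":0,"grip":1},{"x":0,"y":0,"z":0,"rx":0,"ry":0,"rz":0,"grip":1},{"x":0,"y":0,"z":0,"rx":0,"ry":0,"rz":0,"grip":1}]'; python3 -c "
from h import *
show()
from plant import sign_off
print(sign_off())"
```

```text
time: 17.98
eef_pos: [0.5825, -0.1809, 0.394]
tcp_rot: [-0.454, 0.891, -0.001, 0.001]
contact_force: [4.3, -0.9, 1.7]
opening: 0.154
t 17.98 p [ 0.5825 -0.1809  0.394 ] th -2.1996 tilt [ 0.0019 -0.0007] F [ 4.3 -0.9  1.7] T [-0.09 -0.79  0.19] op 0.154 q [-0.47  0.15  1.75  0.    1.23  1.73]
the job is handed in; nothing more can be done
None
```

I handed the job in at about 18 s. The dish is under the spout, and the lid is in the collar, turned to the pulse mark and still held. No verdict was reported.

- **Dish:** I pinched its wall and slid it flat to about (0.570, -0.041). By my camera measurements that is about 8–10 mm from the spout's axis, inside the 30 mm limit. I let go of it before moving on to the lid.
- **Lid:** I lowered it through the slots until it stopped at tool height 0.394 m, the height I had worked out for a seated lid. I then turned it clockwise about 0.72 rad from the insert position, short of the lock. I never saw the bar's angle directly (black on black). The angle comes from the tool's rotation, with the finger opening unchanged at about 13 mm.
- **Last checks:** The moment about the vertical read about +0.2 N m and the pose was steady, so the spring is pushing back. Right after the turn it read about zero, which I put down to friction from pressing down; it appeared once I eased that push. A sideways force of about 4 N remains on the tool.
- **Other things:** None of the bystanders looks moved in the last picture.
- **Cameras:** The two cameras disagreed by 1–2 mm on the collar's position, which caused no trouble at insertion.

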